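Make up a candle display tray and rack it

TASK

Make up the display tray: stand every candle upright in the tray's front bay, and pour all the pebbles from the scoop into the terracotta dish, lowering the scoop's lip close over the dish before tipping so that none bounces out, then set the empty scoop back down upright in the middle of its cork mat. When the tray is loaded, slide it by its handle fully home against the back of the rack, candles still standing, and leave the pot, the bottle and the black box alone.

Things in the scene. Friction and masses are not known exactly. Their poses are not given: they have to be found in the camera images.
- tray: Dark wooden tray, 240 (x) x 280 (y) mm, 6 mm base, rim 7 mm thick and 16 mm high all round, 0.6 kg, loose. Origin: centre of its underside. +x is the end that enters the rack first. A cross rib (5 mm thick, 16 mm high) at x = 27.5 mm separates the candle bay (+x side) from the half with a fixed terracotta dish. It slides on the bench when moved by its handle.
- tray_dish (a point): Centre of the inner floor of the round shallow terracotta dish fixed to the tray, at (-45, 0, 10) mm in the tray's frame; axes as the tray. Outer rim diameter 128 mm, inner floor diameter about 92 mm, rim 18 mm above this point, wall 5 mm thick and sloping outward.
- tray_bay (a point): Centre of the floor of the candle bay, at (72.5, 0, 6) mm in the tray's frame; axes as the tray. The bay is 83 mm (x) by 268 mm (y) clear, bounded by the rim and the rib, 10 mm high above its floor: room for four candles in a row along y.
- tray_handle (a point): Grip point of the tray's handle at (-120, 0, 60) mm in the tray's frame: an upright pale wooden plate at the tail end, 14 mm thick (x), 90 mm wide (y), top 75 mm above the bench. Pinch it from above across x.
- rack: Fixed wooden rack, open to its -x side. Origin: centre of its mouth on the bench; +x inward. No floor; side walls 292 mm apart, 12 mm thick, 125 mm high; flared guides 45 mm high reach 35 mm out of the mouth, about 325 mm apart at their ends. Back wall stops the tray at x = 170 mm: a tray fully home has its origin at x = 50 mm, its handle outside. Slatted roof from x = 27 mm, 125 to 135 mm up.
- mat: Cork mat, fixed, 220 x 180 mm, 2 mm thick; the scoop's place. Origin: centre of its underside.
- scoop: Open aluminium scoop holding five pebbles, body 145 mm long (x from -87 to 57 mm), 70 mm wide, walls 45 mm high, 0.2 kg. Origin: on its underside, about the middle; lip towards -x, handle at +x, z up. Flat floor 4 mm thick from x = -30 to 55 mm, then a ramp rising at 12 degrees to the open lip. Stands level on its flat floor. Tipped 45 to 60 degrees lip-down, the pebbles slide out over the lip.
- scoop_lip (a point): Middle of the scoop's pouring lip, at (-87, 0, 16) mm in the scoop's frame; axes as the scoop.
- scoop_handle (a point): Grip point on the scoop's black handle plate, at (71, 0, 86) mm in the scoop's frame; axes as the scoop. The plate rises from the back wall and leans 17 degrees (0.3 rad) back, away from the lip: 14 mm thick, 56 mm wide (y), its top 110 mm above the scoop's underside. Pinch it across its thickness from above, best along its slope.
- pebble1: Rounded decorative pebble 25 x 22 x 18 mm, 20 g, in the scoop at the start. Origin: centre of its underside when as built (it may turn over).
- pebble2: Rounded decorative pebble 25 x 22 x 18 mm, 20 g, in the scoop at the start. Origin: centre of its underside when as built (it may turn over).
- pebble3: Rounded decorative pebble 25 x 22 x 18 mm, 20 g, in the scoop at the start. Origin: centre of its underside when as built (it may turn over).
- pebble4: Rounded decorative pebble 25 x 22 x 18 mm, 20 g, in the scoop at the start. Origin: centre of its underside when as built (it may turn over).
- pebble5: Rounded decorative pebble 25 x 22 x 18 mm, 20 g, in the scoop at the start. Origin: centre of its underside when as built (it may turn over).
- candle1: Pillar candle, red, orange or yellow: upright cylinder 48 mm in diameter, 52 mm tall with a thin wick stub of 8 mm, 0.1 kg. Origin: centre of its underside; z up. May be absent.
- candle2: Pillar candle, red, orange or yellow: upright cylinder 48 mm in diameter, 52 mm tall with a thin wick stub of 8 mm, 0.1 kg. Origin: centre of its underside; z up. May be absent.
- candle3: Pillar candle, red, orange or yellow: upright cylinder 48 mm in diameter, 52 mm tall with a thin wick stub of 8 mm, 0.1 kg. Origin: centre of its underside; z up. May be absent.
- candle4: Pillar candle, red, orange or yellow: upright cylinder 48 mm in diameter, 52 mm tall with a thin wick stub of 8 mm, 0.1 kg. Origin: centre of its underside; z up. May be absent.
- pot: Bystander: terracotta pot 110 mm across, 100 mm tall. Origin: centre of its underside.
- flacon: Bystander: amber bottle, 60 mm diameter, 130 mm tall. Origin: centre of its underside.
- giftbox: Bystander: black box 90 x 90 x 70 mm. Origin: centre of its underside.
Mind the look-alikes: they are no part of the job. What is shaped like the candle1 but turquoise is not meant. What is shaped like the candle3 but turquoise is not meant.

How it is judged:
On the way, in this order (a step that is already met when the one before it is completed fails the run):
1. the scoop is tipped with its lip close over the dish (angle between scoop's own z axis and vertical above 0.6 rad and z of scoop_lip in the frame of tray_dish below 0.07 m and horizontal distance between scoop_lip and tray_dish below 0.075 m), for 0.2 s.
2. tray loaded while still outside the rack: every candle upright in the bay, all pebbles in the dish, the scoop back upright on the mat (x of candle1 in the frame of tray_bay between -0.045 and 0.045 m and y of candle1 in the frame of tray_bay between -0.135 and 0.135 m and z of candle1 in the frame of tray_bay between -0.012 and 0.012 m and angle between each of candle1, candle2, candle3, candle4's own z axis and vertical below 0.15 rad and linear speed of each of candle1, candle2, candle3, candle4, pebble1, pebble2, pebble3, pebble4, pebble5, scoop below 0.05 m/s and x of candle2 in the frame of tray_bay between -0.045 and 0.045 m and y of candle2 in the frame of tray_bay between -0.135 and 0.135 m and z of candle2 in the frame of tray_bay between -0.012 and 0.012 m and x of candle3 in the frame of tray_bay between -0.045 and 0.045 m and y of candle3 in the frame of tray_bay between -0.135 and 0.135 m and z of candle3 in the frame of tray_bay between -0.012 and 0.012 m and x of candle4 in the frame of tray_bay between -0.045 and 0.045 m and y of candle4 in the frame of tray_bay between -0.135 and 0.135 m and z of candle4 in the frame of tray_bay between -0.012 and 0.012 m and horizontal distance between each of pebble1, pebble2, pebble3, pebble4, pebble5 and tray_dish below 0.066 m and z of each of pebble1, pebble2, pebble3, pebble4, pebble5 in the frame of tray_dish below 0.045 m and angle between scoop's own z axis and vertical below 0.1 rad and horizontal distance between scoop and mat below 0.09 m and height (world z) of scoop below 0.012 m and x of tray in the frame of rack below -0.05 m), for 0.2 s.
3. the loaded tray is pushed fully home in the rack (x of tray in the frame of rack above 0.04 m and angle between the x axis of tray and the x axis of rack, either way round below 0.1 rad and linear speed of tray below 0.02 m/s), for 0.2 s.
At the end, for the whole second after the job is handed in: The tray is within 10 mm of fully home in the rack and within 0.1 rad of square to it, every candle present stands upright in the bay, all five pebbles lie in the dish (within 66 mm of its centre), and the scoop stands level on its mat with its origin within 90 mm of the mat's centre; all at rest (all of step 3 and x of candle1 in the frame of tray_bay between -0.045 and 0.045 m and y of candle1 in the frame of tray_bay between -0.135 and 0.135 m and z of candle1 in the frame of tray_bay between -0.012 and 0.012 m and angle between each of candle1, candle2, candle3, candle4's own z axis and vertical below 0.15 rad and linear speed of each of candle1, candle2, candle3, candle4, pebble1, pebble2, pebble3, pebble4, pebble5, scoop below 0.05 m/s and x of candle2 in the frame of tray_bay between -0.045 and 0.045 m and y of candle2 in the frame of tray_bay between -0.135 and 0.135 m and z of candle2 in the frame of tray_bay between -0.012 and 0.012 m and x of candle3 in the frame of tray_bay between -0.045 and 0.045 m and y of candle3 in the frame of tray_bay between -0.135 and 0.135 m and z of candle3 in the frame of tray_bay between -0.012 and 0.012 m and x of candle4 in the frame of tray_bay between -0.045 and 0.045 m and y of candle4 in the frame of tray_bay between -0.135 and 0.135 m and z of candle4 in the frame of tray_bay between -0.012 and 0.012 m and horizontal distance between each of pebble1, pebble2, pebble3, pebble4, pebble5 and tray_dish below 0.066 m and z of each of pebble1, pebble2, pebble3, pebble4, pebble5 in the frame of tray_dish below 0.045 m and angle between scoop's own z axis and vertical below 0.1 rad and horizontal distance between scoop and mat below 0.09 m and height (world z) of scoop below 0.012 m); the robot touches nothing.
It fails at once if the scoop is tipped with pebbles in it while its lip is high above the dish (over 90 mm) (angle between scoop's own z axis and vertical above 0.7 rad and z of scoop_lip in the frame of tray_dish above 0.09 m and distance between any of pebble1, pebble2, pebble3, pebble4, pebble5 and scoop below 0.07 m).
It fails at once if the pot is pushed aside (over 30 mm) (distance of pot from where it was at the start of the episode above 0.03 m).
It fails at once if the flacon is pushed aside (over 30 mm) (distance of flacon from where it was at the start of the episode above 0.03 m).
It fails at once if the giftbox is pushed aside (over 30 mm) (distance of giftbox from where it was at the start of the episode above 0.03 m).
Of candle1, candle2, candle3, candle4 only 2 to 4 are there at a start; the rules pass over those that are not, and their reading is None.
At some moment in a run one of candle1, candle2, candle3, candle4, scoop may be knocked a few centimetres aside while the robot is not near it.
It also fails if it takes over 210 s, if anything falls off the work surface, if the arm or the gripper's body presses on something with over 40 N, if the wrist force passes 120 N, or if a joint passes its speed limit or range.

ROBOT

A 6-joint arm with a two-finger parallel gripper is mounted at the origin on the work surface. World frame = base frame: x ahead of the robot, y to its left, z up, the work surface at z = 0. Lengths are in m, angles in rad, forces in N, time in s.
With the tool pointing down it reaches from about 0.35 to 0.775 m from the base axis. Payload 5.5 kg.
Tool frame: the origin (TCP) lies at the very end of the fingers, on their centre line; the grasp point (between the pads) lies env.grasp_offset behind it (env.grasp_offset is the distance from the TCP to the grasp point, in m); x points along the fingers, y is the direction in which the jaws open and shut, and the axes are right-handed (so a half turn about x gives the same grasp; the last joint's range is limited). The gripper opens to 85 mm and grips with 20 to 120 N. Pads are 22 mm wide; open, the fingers measure 114 mm over their backs; the gripper's body (76 mm by 85 mm) begins 54 mm behind the grasp point. The pads swing forward as they close: fully open they stand 13 mm farther back than shut.
Start: joints at [1.153, 0.313, 0.046, 1.304, 0, 1.431], TCP at [0.158, 0.553, 0.231] pointing down, gripper open.
Joint ranges: [-2.76, 2.76], [-0.86, 1.69], [-1.03, 1.26], [-2.2, 2.34], [-1.47, 1.5], [-3.14, 3.14]. Speed limits (rad/s): [2.57, 2.57, 3.14, 3.14, 3.14, 3.14].

INTERFACE

Orientations are given as a unit quaternion [w, x, y, z].
In Python, from workcell import get_state, viewer, job, env gives the robot as it stands.
- The arm moves only by the tool send_rows, never from a script. Its argument "plan" is a list of rows, each a list of 6 numbers: the shift along the tool's x, y, z in mm, then the turn, a rotation vector about the tool's x, y, z in degrees. A call has exactly 10 rows; each row is the pose to reach, as a shift and turn from the pose commanded when the call began, along the tool's axes at that moment; what a row does not reach only later rows make up. A row lasts 1/8 s, in which the tool goes at most 62.5 mm and 10.7 degrees, less where a joint would pass 70% of its speed; a pose out of reach is approached as far as the arm can. A call with a gripper value outside its range is refused whole. "claw" is the finger opening in mm, from 0 to 85.4, set as the call begins (left out, the last holds). The fingers move at their own pace and stop on an object; "newtons" is the grip in N (left out, the last holds). Time passes only in rows, so rows that repeat a pose let the fingers close, or fill a call up. It gives the time, the measured TCP pose, the force and the opening at its end, in the units of the state.
- get_state(): the state, without advancing time (a new reading comes with each control period).
- viewer.read_camera(name): name is "scene" or "top"; returns a dict with "frame" (384x512x3 uint8, blue, green, red), "mtx" (3x3 intrinsics, pixels), "rvec" (rotation vector, rad) and "tvec" (3), from world to camera coordinates, as OpenCV has them. Camera axes: x right, y down, z forward; pixel columns grow to the right and rows downward; lengths in m; the calibration is good to about 2 mm. A picture is of the moment at which its call begins. There is no depth.
- job.hand_in(): hands the job in, once; it reports no verdict.
The state is a dict: "clock": time; "joint_pos": joint angles; "qvel": joint speeds; "tau": joint torques, N m; "tcp_pos": TCP position; "orientation": TCP orientation; "wrist_force": force on the tool from outside, world axes, zero at the start; "ft_torque": the same for the moment, N m; "finger_gap": finger opening in m.
Only numpy, scipy, OpenCV 4.12 (cv2) and the standard library are available. Lean on these libraries where they do the work, as an engineer would, in place of code of your own. Each camera call takes 0.05 s, during which the arm holds its last target.

## Working session

There is one attempt and no reset: what is moved stays moved. The work goes in short steps, Python scripts to look and compute and a tool call to move; the robot and the scene stay as the last step left them, time stands still between calls to the robot, and variables do not carry over. Pictures are saved under pics/ and viewed, and the job is handed in when it is done.

Besides the shell and the picture viewer there is one more tool, called after "Emit:" by a JSON object that holds its "op" and its "data", one argument or row to a line. send_rows: Moves the arm, as the interface text tells. Its arguments: {"type":"object","properties":{"plan":{"type":"array"},"claw":{"type":"number"},"newtons":{"type":"number"}},"required":["plan"]}

```bash
ls; mkdir -p pics
python3 - <<'E'
from workcell import get_state, viewer, job, env
import cv2
print(get_state(), env.grasp_offset)
for n in ("scene","top"):
    r=viewer.read_camera(n); cv2.imwrite(f"pics/{n}0.png",r["frame"]); 
    R=cv2.Rodrigues(r["rvec"])[0]; print(n,r["mtx"].tolist(),(-R.T@r["tvec"].reshape(3)).round(3),R.round(2).tolist())
E
```

```text
pics
{'clock': 0.0, 'joint_pos': array([ 1.15337401e+00,  3.14016379e-01,  4.49716996e-02,  1.30359351e+00,
       -1.68491255e-05,  1.43120326e+00]), 'qvel': array([ 5.93837077e-05, -4.51655270e-04,  8.12290026e-04,  5.03485732e-05,
       -9.53345599e-05, -1.24905106e-03]), 'tau': array([-2.52881064e-04, -4.80626106e+01,  2.98532277e+01,  1.92715251e-02,
       -1.48055597e-04, -1.91742430e-06]), 'tcp_pos': array([0.15750507, 0.55247445, 0.2303968 ]), 'orientation': array([ 0.70012153,  0.09728407,  0.70046813, -0.09853955]), 'wrist_force': array([ 0.47905615, -0.38208409,  0.00999187]), 'ft_torque': array([ 0.0243166 , -0.04925738,  0.01236614]), 'finger_gap': 0.08534755608400765} 0.0187
scene [[352.15895720466443, 0.0, 253.75989709721657], [0.0, 352.15895720466443, 188.0533910298312], [0.0, 0.0, 1.0]] [ 1.485 -0.458  0.966] [[0.3, 0.95, 0.01], [0.62, -0.19, -0.76], [-0.72, 0.23, -0.65]]
top [[471.7502170322151, 0.0, 261.9662781671202], [0.0, 471.7502170322151, 194.39853423346295], [0.0, 0.0, 1.0]] [ 0.241 -0.136  1.441] [[-0.01, -1.0, -0.0], [-0.98, 0.01, -0.19], [0.19, 0.0, -0.98]]
```

View pics/scene0.png

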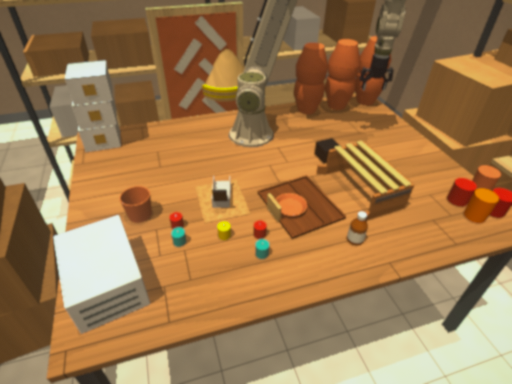

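View pics/top0.png

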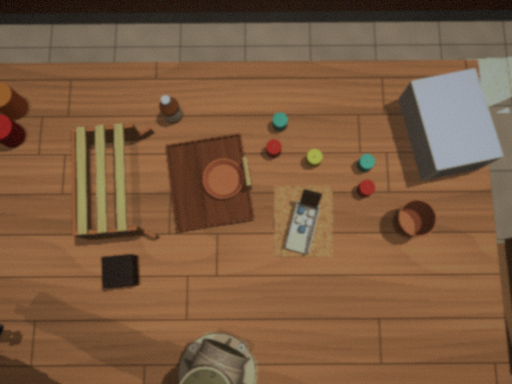

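```bash
cat > h.py <<'E'
from workcell import get_state, viewer, job, env
import cv2, numpy as np
from scipy.spatial.transform import Rotation as Ro
def cam(n):
    r=viewer.read_camera(n); r["R"]=cv2.Rodrigues(r["rvec"])[0]; r["t"]=np.array(r["tvec"]).reshape(3); r["c"]=-r["R"].T@r["t"]; return r
def ray(r,px,z):
    d=r["R"].T@np.linalg.inv(r["mtx"])@np.array([px[0],px[1],1.0]); return r["c"]+d*(z-r["c"][2])/d[2]
def proj(r,P):
    p=r["mtx"]@(r["R"]@np.asarray(P,float)+r["t"]); return p[:2]/p[2]
def tool():
    s=get_state(); q=s["orientation"]; return s["tcp_pos"], Ro.from_quat([q[1],q[2],q[3],q[0]])
def grid(img,x0,y0,w,h,k,name):
    c=cv2.resize(img[y0:y0+h,x0:x0+w],None,fx=k,fy=k,interpolation=cv2.INTER_CUBIC); cv2.imwrite("pics/"+name,c)
def blobs(img,lo,hi,amin=30):
    m=cv2.inRange(cv2.cvtColor(img,cv2.COLOR_BGR2HSV),np.array(lo),np.array(hi))
    n,l,st,ce=cv2.connectedComponentsWithStats(m)
    return [(st[i].tolist(),ce[i].round(1).tolist()) for i in range(1,n) if st[i][4]>=amin]
E
python3 - <<'E'
from h import *
r=cam("top"); f=r["frame"]
print(tool()[1].as_matrix().round(3))
grid(f,140,110,250,150,3.2,"topc.png")
s=cam("scene"); grid(s["frame"],110,130,310,150,2.5,"scc.png")
for nm,lo,hi in (("red",(0,170,90),(8,255,255)),("red2",(172,170,90),(180,255,255)),("yel",(22,120,100),(40,255,255)),("turq",(80,100,60),(100,255,255)),("orange",(9,200,120),(20,255,255))):
    for c,im in (("top",r),("scene",s)):
        for st,ce in blobs(im["frame"],lo,hi): print(nm,c,st,ce,ray(im,ce,.03).round(3))
E
```

```text
[[-0.001  0.274  0.962]
 [-0.001  0.962 -0.274]
 [-1.    -0.001 -0.   ]]
red top [0, 114, 12, 25, 238] [4.6, 125.8] [0.744 0.673 0.03 ]
red top [266, 139, 15, 16, 178] [273.2, 146.8] [ 0.67 -0.17  0.03]
red top [359, 180, 16, 16, 186] [366.5, 187.2] [ 0.54  -0.454  0.03 ]
red scene [448, 178, 30, 28, 564] [461.8, 191.2] [0.707 0.685 0.03 ]
red scene [490, 187, 22, 30, 423] [501.8, 201.4] [0.804 0.794 0.03 ]
red scene [169, 212, 14, 15, 157] [175.9, 219.0] [ 0.531 -0.45   0.03 ]
red scene [254, 221, 13, 17, 177] [259.5, 228.6] [ 0.666 -0.17   0.03 ]
yel top [306, 149, 17, 16, 202] [314.3, 156.1] [ 0.639 -0.297  0.03 ]
yel scene [241, 74, 20, 7, 103] [251.0, 76.7] [-0.617  0.191  0.03 ]
yel scene [201, 83, 38, 10, 205] [219.6, 88.2] [-0.506 -0.043  0.03 ]
yel scene [206, 93, 29, 5, 59] [220.4, 96.0] [-0.403 -0.063  0.03 ]
yel scene [50, 127, 9, 10, 52] [54.3, 131.1] [-0.255 -0.944  0.03 ]
yel scene [358, 142, 52, 44, 283] [384.2, 163.9] [0.454 0.486 0.03 ]
yel scene [335, 145, 51, 48, 349] [360.9, 169.5] [0.461 0.364 0.03 ]
yel scene [348, 144, 50, 45, 354] [373.7, 167.2] [0.462 0.427 0.03 ]
yel scene [217, 221, 14, 19, 207] [223.7, 229.2] [ 0.631 -0.294  0.03 ]
turq top [274, 114, 13, 13, 133] [279.6, 119.9] [ 0.758 -0.192  0.03 ]
turq top [360, 155, 14, 15, 145] [366.3, 161.6] [ 0.621 -0.457  0.03 ]
turq scene [172, 228, 12, 16, 120] [177.6, 234.0] [ 0.607 -0.455  0.03 ]
turq scene [257, 240, 11, 12, 112] [261.8, 245.5] [ 0.743 -0.186  0.03 ]
orange scene [464, 185, 36, 38, 851] [481.1, 204.4] [0.794 0.701 0.03 ]
orange scene [351, 219, 16, 12, 141] [358.6, 225.1] [0.754 0.183 0.03 ]
```

View pics/topc.png

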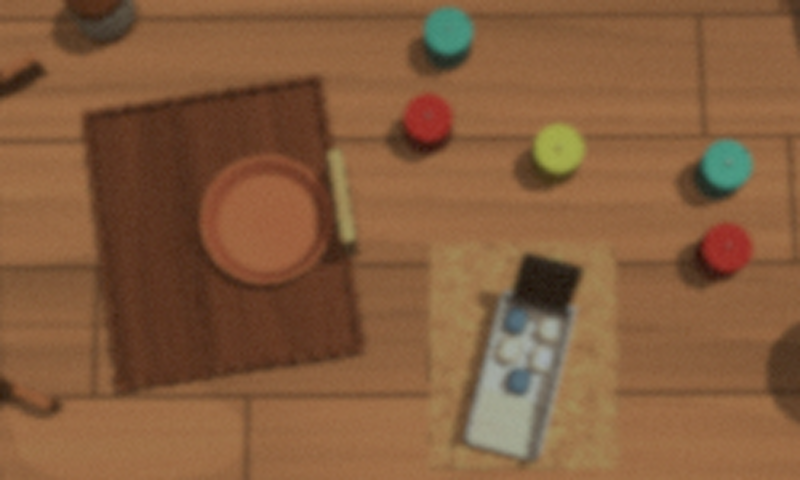

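View pics/scc.png

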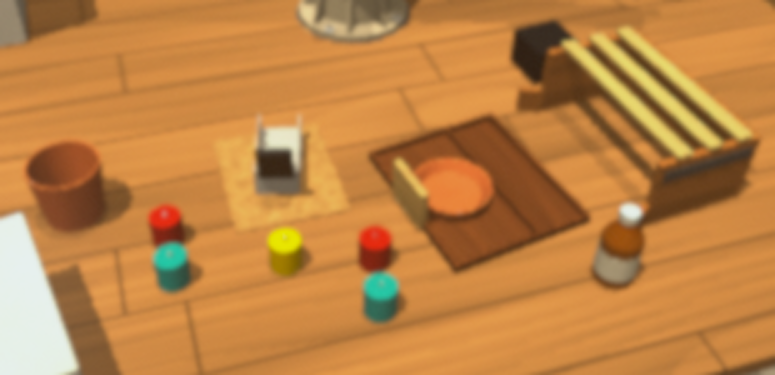

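Run:
```python
from h import *
r=cam("top"); f=r["frame"]; s=cam("scene")
P=lambda u,v:(140+(u+.5)/3.2-.5,110+(v+.5)/3.2-.5)
c=np.array([ray(r,P(*p),.016)[:2] for p in ((84,115),(320,80),(360,352),(118,390))]); print("tray corners",c.round(3).tolist())
print("edges",[np.linalg.norm(c[i]-c[(i+1)%4]).round(3) for i in range(4)],"centre",c.mean(0).round(4))
ux=(c[0]+c[3]-c[1]-c[2]);ux/=np.linalg.norm(ux);print("ux",ux.round(3),np.degrees(np.arctan2(ux[1],ux[0])))
print("dish pred",(c.mean(0)-.045*ux).round(4),"handle pred",(c.mean(0)-.12*ux).round(4))
d=[ray(r,P(*p),.028)[:2] for p in ((200,220),(331,220),(266,154),(266,286))];print("dish meas",np.mean(d,0).round(4),np.linalg.norm(d[0]-d[1]),np.linalg.norm(d[2]-d[3]))
h=[ray(r,P(*p),.075)[:2] for p in ((329,151),(340,151),(356,242),(346,245))];print("handle",np.round(h,3).tolist(),np.mean(h,0).round(4))
m=[ray(r,P(*p),.002)[:2] for p in ((431,240),(618,243),(618,470),(430,466))];print("mat",np.round(m,3).tolist(),np.mean(m,0).round(4))
# scoop: lip corners top z .045+.002 at lip?; handle top z~.112
print("lip corners z.02..", [ray(r,P(*p),.018)[:2].round(4).tolist() for p in ((465,443),(535,460))])
print("handle top", [ray(r,P(*p),.112)[:2].round(4).tolist() for p in ((524,254),(581,266))])
grid(f,280,180,60,80,9,"scoop.png"); grid(s["frame"],190,165,60,55,10,"scoops.png")
grid(f,60,110,110,190,3.1,"rack.png"); grid(f,255,105,130,100,6,"cand.png")
```

```text
tray corners [[0.681, 0.166], [0.715, -0.065], [0.444, -0.104], [0.409, 0.125]]
edges [np.float64(0.234), np.float64(0.274), np.float64(0.232), np.float64(0.275)] centre [0.5622 0.0305]
ux [-0.149  0.989] 98.54520685199223
dish pred [ 0.5689 -0.014 ] handle pred [ 0.58   -0.0882]
dish meas [ 0.571  -0.0142] 0.12584444253902638 0.13013508397809528
handle [[0.626, -0.077], [0.626, -0.087], [0.538, -0.102], [0.536, -0.093]] [ 0.5813 -0.0897]
mat [[0.556, -0.173], [0.552, -0.356], [0.332, -0.348], [0.337, -0.17]] [ 0.444  -0.2617]
lip corners z.02.. [[0.3569, -0.2028], [0.3406, -0.2681]]
handle top [[0.5182, -0.254], [0.5069, -0.3049]]
```

View pics/scoop.png

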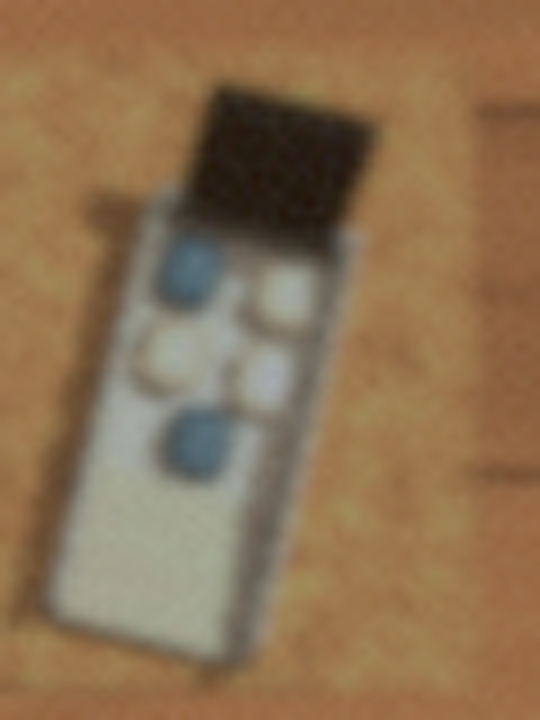

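View pics/scoops.png

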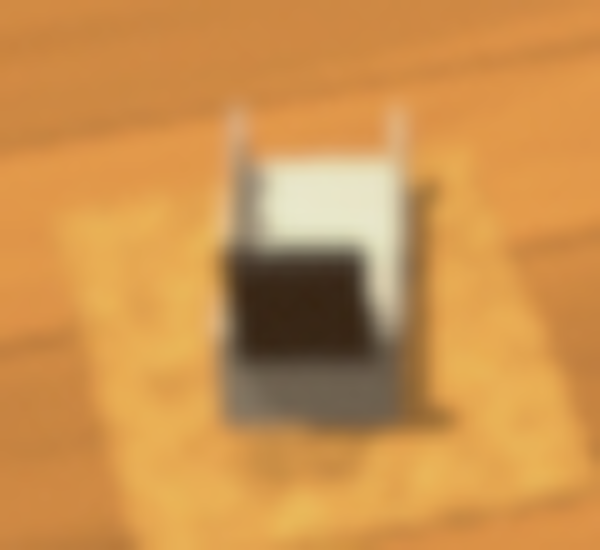

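View pics/rack.png

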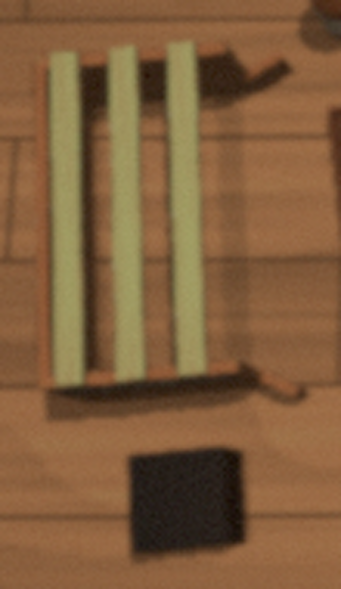

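View pics/cand.png

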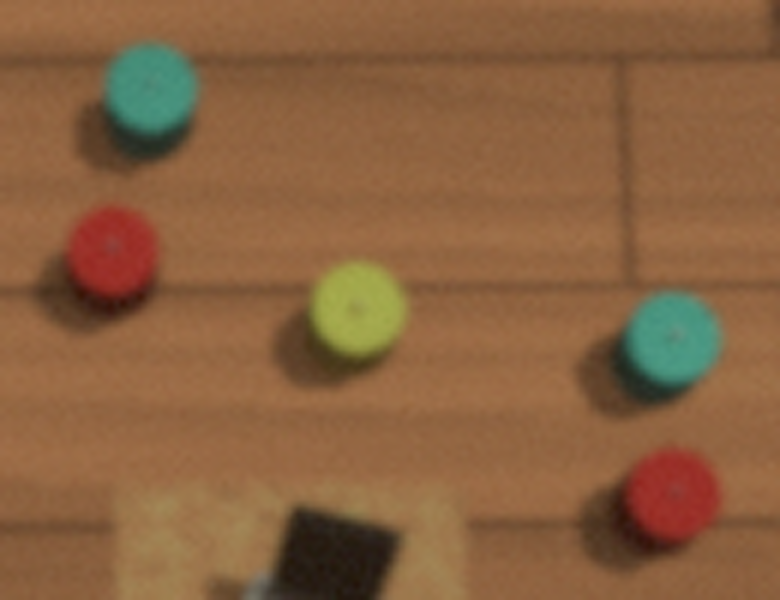

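Run:
```python
from h import *
r=cam("top"); s=cam("scene")
P=lambda u,v:(280+(u+.5)/9-.5,180+(v+.5)/9-.5)
Q=lambda u,v:(190+(u+.5)/10-.5,165+(v+.5)/10-.5)
a,b=[ray(r,P(*p),.112)[:2] for p in ((222,83),(380,123))];print("htop",a.round(4),b.round(4),np.linalg.norm(a-b),(a+b)/2, "ang",np.degrees(np.arctan2(*(b-a)[::-1]))+90)
a,b=[ray(r,P(*p),.047)[:2] for p in ((160,190),(42,605))];print("left wall",a,b,np.linalg.norm(a-b),np.degrees(np.arctan2(*(a-b)[::-1])))
a2,b2=[ray(r,P(*p),.047)[:2] for p in ((367,235),(268,628))];print("right wall",a2,b2,np.linalg.norm(a2-b2),np.degrees(np.arctan2(*(a2-b2)[::-1])),np.linalg.norm(a2-a),(a+a2)/2,(b+b2)/2)
a,b=[ray(s,Q(*p),.112)[:2] for p in ((228,245),(362,245))];print("htop scene",a.round(4),b.round(4),np.linalg.norm(a-b),(a+b)/2)
a,b=[ray(s,Q(*p),.002)[:2] for p in ((222,425),(400,425))];print("back bottom",a.round(4),b.round(4),np.linalg.norm(a-b),(a+b)/2)
# rack
K=lambda u,v:(60+(u+.5)/3.1-.5,110+(v+.5)/3.1-.5)
for nm,p,z in (("farwall mouth top",(232,48),.125),("far back",(42,65),.125),("near back",(42,386),.125),("near mouth",(245,365),.125),("guide far end",(290,65),.045),("guide near end",(305,393),.045),("slat front far",(195,42),.135),("slat front near",(206,373),.135)):
  print(nm,ray(r,K(*p),z)[:2].round(4))
# candles, top faces
C=lambda u,v:(255+(u+.5)/6-.5,105+(v+.5)/6-.5)
for nm,p in (("redA",(112,250)),("yel",(358,310)),("redB",(672,496)),("tA",(151,88)),("tB",(672,340))): print(nm,ray(r,C(*p),.052)[:2].round(4))
```

```text
htop [ 0.519  -0.2564] [ 0.5056 -0.3065] 0.05184243022849524 [ 0.51229432 -0.28142151] ang -14.93393489733262
left wall [ 0.49625909 -0.24072242] [ 0.3584008  -0.19927759] 0.14395340544532081 -16.73254377364947
right wall [ 0.48059303 -0.30930853] [ 0.35044872 -0.27304967] 0.1351008765810633 -15.568106224347686 0.07035253860031608 [ 0.48842606 -0.27501548] [ 0.35442476 -0.23616363]
htop scene [ 0.4981 -0.3007] [ 0.5123 -0.2532] 0.04962689007869706 [ 0.50515881 -0.27695074]
back bottom [ 0.477  -0.3059] [ 0.4972 -0.2386] 0.0702590497499603 [ 0.48707136 -0.27229688]
farwall mouth top [0.7099 0.2375]
far back [0.6943 0.416 ]
near back [0.3906 0.3942]
near mouth [0.4085 0.2117]
guide far end [0.7202 0.2013]
guide near end [0.3914 0.1742]
slat front far [0.7125 0.2696]
slat front near [0.4002 0.2437]
redA [ 0.6652 -0.1701]
yel [ 0.6327 -0.2947]
redB [ 0.535  -0.4494]
tA [ 0.7521 -0.1911]
tB [ 0.6159 -0.4534]
```

```bash
cat >> h.py <<'E'
def Rt(ax,ay):  # tool x, tool y -> Rotation
    ax=np.array(ax,float);ax/=np.linalg.norm(ax);ay=np.array(ay,float);ay-=ax*(ax@ay);ay/=np.linalg.norm(ay)
    return Ro.from_matrix(np.column_stack([ax,ay,np.cross(ax,ay)]))
def down(psi): p=np.radians(psi); return Rt([0,0,-1],[np.cos(p),np.sin(p),0])
def scoopR(phi,tip=0.,flip=-1):
    "tool R for scoop +x heading phi deg, tipped lip-down tip deg"
    p=np.radians(phi);S=Ro.from_matrix([[np.cos(p),-np.sin(p),0],[np.sin(p),np.cos(p),0],[0,0,1]])*Ro.from_euler('y',-tip,degrees=True)
    a=.3;g=np.array([[-np.sin(a),0,-np.cos(a)],[flip*np.cos(a),0,-flip*np.sin(a)]])
    return Rt(S.apply(g[0]),S.apply(g[1])),S
def delta(p,R,p0=None,R0=None):
    if p0 is None: p0,R0=tool()
    d=R0.inv().apply(np.asarray(p)-p0)*1000; rv=np.degrees((R0.inv()*R).as_rotvec())
    print("shift",d.round(1),"turn",rv.round(2),"|",np.linalg.norm(d).round(0),np.linalg.norm(rv).round(1)); return d,rv
def grip_tcp(g,R): return np.asarray(g)+R.apply([1,0,0])*env.grasp_offset
E
python3 - <<'E'
from h import *
p1=np.array([.45,.12,.26]);R1=down(125); delta(p1,R1)
R2,S=scoopR(-15.5); g=np.array([.501,-.277,.088]); t=grip_tcp(g,R2); print(t)
p2=t-R2.apply([1,0,0])*.1; delta(p2,R2,p1,R1)
E
```

```text
shift [ -28.8 -336.1  399.9] turn [-5.092e+01 -1.000e-02  1.000e-02] | 523.0 50.9
[ 0.49567476 -0.27552318  0.07013521]
shift [  94.3 -373.  -170.7] turn [-39.2    5.92  16.5 ] | 421.0 42.9
```

Emit:
{"op": "send_rows", "data": {
  "plan": [
    [-3,-30,36,-5,0,0],
    [-6,-62,74,-10,0,0],
    [-9,-100,120,-15,0,0],
    [-12,-140,166,-20,0,0],
    [-15,-180,212,-25,0,0],
    [-18,-215,256,-31,0,0],
    [-21,-252,300,-36,0,0],
    [-24,-288,342,-42,0,0],
    [-27,-315,375,-47,0,0],
    [-29,-336,400,-51,0,0]
  ],
  "claw": 50,
  "newtons": 60
}}

```text
clock: 1.65
tcp_pos: [0.4512, 0.1184, 0.2606]
orientation: [0.674, -0.213, 0.674, 0.213]
wrist_force: [0.8, 0.5, -0.2]
finger_gap: 0.0502
```

Run:
```python
from h import *
print(tool()[0],get_state()["joint_pos"].round(3),get_state()["clock"])
R2,S=scoopR(-15.5); g=np.array([.501,-.277,.088]); t=grip_tcp(g,R2)
delta(t-R2.apply([1,0,0])*.1,R2)
```

```text
[0.45124087 0.1184125  0.26059727] [ 0.084  0.094 -0.157  1.318  0.    -0.529] 1.65
shift [  94.9 -370.6 -171.6] turn [-39.07   5.94  16.54] | 419.0 42.8
```

Emit:
{"op": "send_rows", "data": {
  "plan": [
    [9,-37,-17,-4,0.6,1.7],
    [19,-74,-34,-8,1.2,3.3],
    [28,-111,-51,-12,1.8,5],
    [38,-148,-69,-16,2.4,6.6],
    [47,-185,-86,-20,3,8.3],
    [57,-222,-103,-23,3.6,10],
    [66,-259,-120,-27,4.2,11.6],
    [76,-297,-137,-31,4.8,13.2],
    [86,-340,-157,-35,5.4,15],
    [95,-370,-171,-39,5.9,16.5]
  ]
}}

```text
clock: 2.9
tcp_pos: [0.5232, -0.283, 0.1645]
orientation: [0.493, -0.339, 0.621, 0.507]
wrist_force: [0.3, 0.6, 0.1]
finger_gap: 0.05
```

Run:
```python
from h import *
print(tool()[0],get_state()["joint_pos"].round(3),get_state()["clock"])
R2,S=scoopR(-15.5); g=np.array([.501,-.277,.088]); t=grip_tcp(g,R2)
delta(t,R2)
r=cam("top");grid(r["frame"],220,120,160,150,5,"a1.png");s=cam("scene");grid(s["frame"],170,130,100,90,8,"a2.png")
```

```text
[ 0.52315929 -0.28302334  0.16445213] [-0.585  0.637  0.347  1.567 -0.091 -1.871] 2.9
shift [98.5 -0.7 -0.2] turn [-0.05  0.03 -0.03] | 99.0 0.1
```

View pics/a1.png

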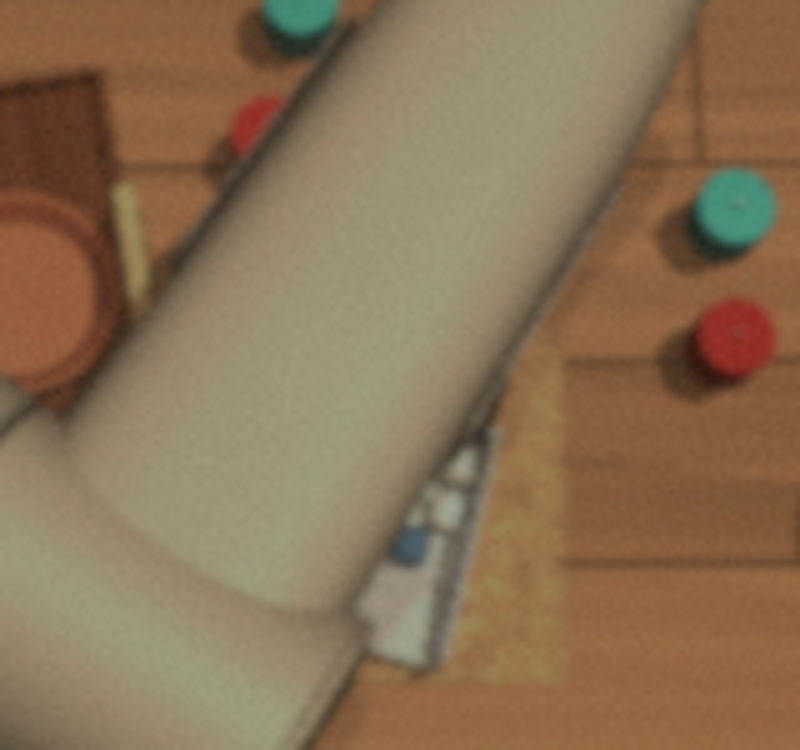

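View pics/a2.png

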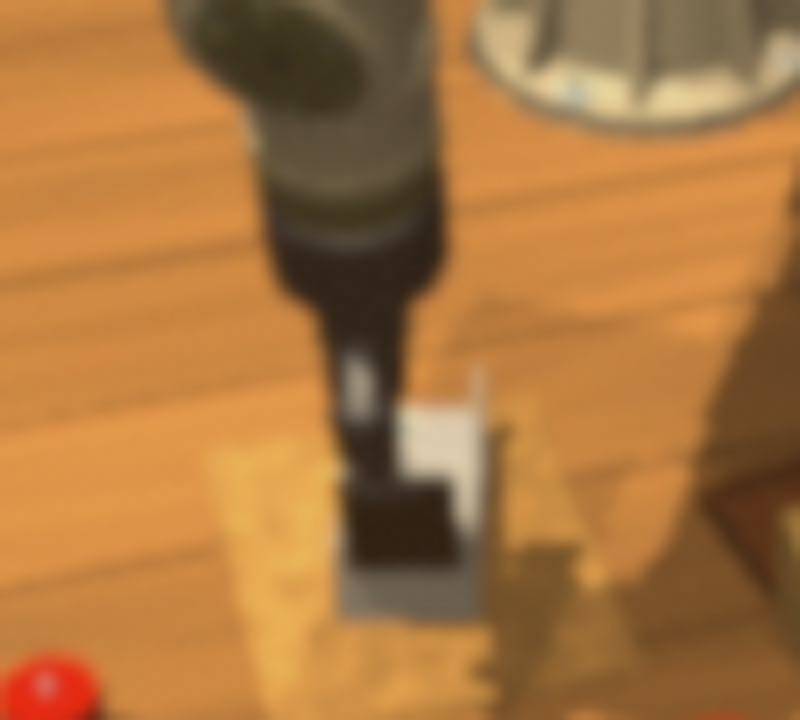

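Run:
```python
from h import *
s=cam("scene");p,R=tool()
for q in (p,p+R.apply([0,.025,0]),p-R.apply([0,.025,0]),np.array([.501,-.277,.088])): print(((proj(s,q)-[170,130])*8).round(0))
```

```text
[384. 412.]
[385. 366.]
[382. 459.]
[393. 506.]
```

Emit:
{"op": "send_rows", "data": {
  "plan": [
    [10,0,1,0,0,0],
    [22,0,2,0,0,0],
    [35,-1,3,0,0,0],
    [48,-1,3,0,0,0],
    [61,-1,3,0,0,0],
    [74,-1,3,0,0,0],
    [85,-1,3,0,0,0],
    [93,-1,3,0,0,0],
    [98,-1,3,0,0,0],
    [98,-1,3,0,0,0]
  ]
}}

```text
clock: 4.3
tcp_pos: [0.4967, -0.2704, 0.0711]
orientation: [0.493, -0.338, 0.621, 0.507]
wrist_force: [0.4, 0.4, 0.1]
finger_gap: 0.0499
```

Emit:
{"op": "send_rows", "data": {
  "plan": [
    [0,0,0,0,0,0],
    [0,0,0,0,0,0],
    [0,0,0,0,0,0],
    [0,0,0,0,0,0],
    [0,0,0,0,0,0],
    [0,0,0,0,0,0],
    [0,0,0,0,0,0],
    [0,0,0,0,0,0],
    [0,0,0,0,0,0],
    [0,0,0,0,0,0]
  ],
  "claw": 5,
  "newtons": 60
}}

```text
clock: 5.55
tcp_pos: [0.4971, -0.2707, 0.0719]
orientation: [0.493, -0.339, 0.621, 0.506]
wrist_force: [1.8, -0.5, 5.5]
finger_gap: 0.0133
```

Run:
```python
from h import *
p,R=tool();print(p,get_state()["joint_pos"].round(3),get_state()["finger_gap"],get_state()["wrist_force"])
R2,S=scoopR(-15.5);delta(p+[0,0,.0],R2)
r=cam("top");grid(r["frame"],220,120,160,150,5,"b1.png");s=cam("scene");grid(s["frame"],170,130,100,90,8,"b2.png")
```

```text
[ 0.49707464 -0.27069942  0.07187573] [-0.591  0.63   0.101  1.327 -0.093 -1.876] 0.01333347101788622 [ 1.76508166 -0.54821787  5.529357  ]
shift [0. 0. 0.] turn [-0.11  0.01  0.05] | 0.0 0.1
```

View pics/b2.png

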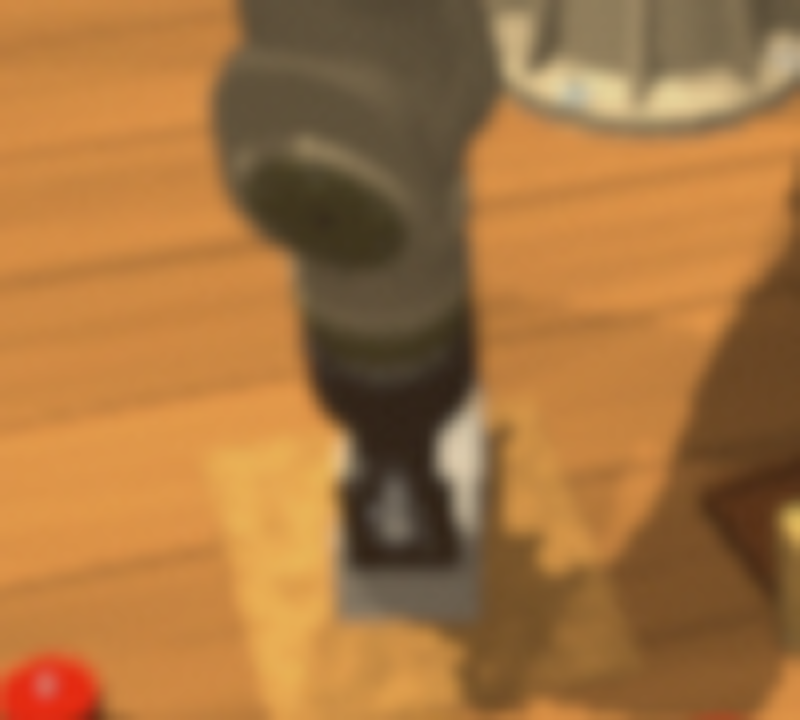

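```bash
cat >> h.py <<'E'
def lip_tcp(lip,phi,tip):
    R,S=scoopR(phi,tip); return grip_tcp(np.asarray(lip)+S.apply([.158,0,.070]),R),R
E
python3 - <<'E'
from h import *
p,R=tool()
delta(p+[0,0,.1],R)
p1=p+[0,0,.1]; R1=R
for lip,phi,tip in (((.47,-.05,.138),-68,0),((.51,-.04,.132),-120,2),((.545,-.018,.12),-171.5,6),((.55,-.017,.075),-171.5,25)):
    p2,R2=lip_tcp(lip,phi,tip); print(p2.round(3),np.linalg.norm(p2[:2]).round(3)); delta(p2,R2,p1,R1); p1,R1=p2,R2
E
```

```text
shift [-95.6  29.5  -0. ] turn [0. 0. 0.] | 100.0 0.0
[ 0.527 -0.191  0.19 ] 0.561
shift [-19.7  -1.9  84.5] turn [ 50.05 -15.48   0.06] | 87.0 52.4
[ 0.435 -0.17   0.189] 0.467
shift [ 16.7  51.4 -77.8] turn [ 49.94 -14.5   -1.86] | 95.0 52.0
[ 0.4   -0.04   0.188] 0.402
shift [ 26.8  92.3 -95.1] turn [ 50.15 -11.75  -3.73] | 135.0 51.6
[ 0.435 -0.034  0.187] 0.436
shift [ 7.9 34.2 -0.2] turn [ -0.  -0. -19.] | 35.0 19.0
```

Run:
```python
from h import *
s=get_state(); print(s["wrist_force"])
```

```text
[1.07669606 0.63154387 6.08095293]
```

Emit:
{"op": "send_rows", "data": {
  "plan": [
    [-5,1.5,0,0,0,0],
    [-14,4.4,0,0,0,0],
    [-25,7.7,0,0,0,0],
    [-37,11.4,0,0,0,0],
    [-49,15,0,0,0,0],
    [-61,19,0,0,0,0],
    [-73,22.5,0,0,0,0],
    [-84,26,0,0,0,0],
    [-92,28.4,0,0,0,0],
    [-96,29.5,0,0,0,0]
  ]
}}

```text
clock: 6.9
tcp_pos: [0.4971, -0.2706, 0.1723]
orientation: [0.493, -0.339, 0.621, 0.507]
wrist_force: [-0.6, 0.1, -2.8]
finger_gap: 0.0132
```

Run:
```python
from h import *
p,R=tool();print(p,get_state()["joint_pos"].round(3),get_state()["finger_gap"],get_state()["wrist_force"])
p2,R2=lip_tcp((.47,-.05,.138),-68,0);delta(p2,R2)
s=cam("scene");grid(s["frame"],150,100,130,110,6,"c2.png")
```

```text
[ 0.49714345 -0.27060215  0.17232624] [-0.591  0.572  0.255  1.538 -0.093 -1.876] 0.013208216618934317 [-0.56353567  0.06800408 -2.78962529]
shift [-19.3  -1.9  84.4] turn [ 5.005e+01 -1.548e+01  4.000e-02] | 87.0 52.4
```

View pics/c2.png

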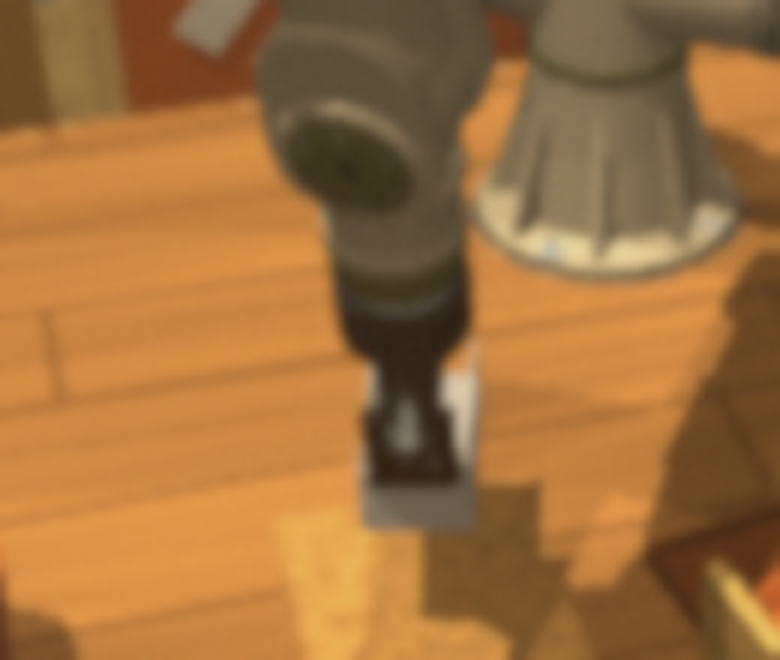

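Emit:
{"op": "send_rows", "data": {
  "plan": [
    [-1,0,3,2.5,-0.8,0],
    [-3,0,10,7,-2.2,0],
    [-5,0,20,12,-3.8,0],
    [-7,-1,30,18,-5.6,0],
    [-9,-1,40,24,-7.4,0],
    [-12,-1,50,30,-9.2,0],
    [-14,-1,61,36,-11,0],
    [-16,-2,71,42,-13,0],
    [-18,-2,80,47,-14.5,0],
    [-19,-2,84,50,-15.5,0]
  ]
}}

```text
clock: 8.2
tcp_pos: [0.5265, -0.1913, 0.189]
orientation: [0.666, -0.029, 0.707, 0.237]
wrist_force: [-0.1, -1.0, -3.3]
finger_gap: 0.0132
```

Run:
```python
from h import *
p,R=tool();print(p,get_state()["joint_pos"].round(3),get_state()["finger_gap"],get_state()["wrist_force"])
p2,R2=lip_tcp((.51,-.04,.132),-120,2);delta(p2,R2)
```

```text
[ 0.52650746 -0.19130616  0.18900714] [-0.583  0.496  0.173  1.498  0.169 -0.987] 0.013241349483652406 [-0.11060756 -1.00331582 -3.31009126]
shift [ 15.5  51.4 -77.3] turn [ 49.87 -14.52  -1.87] | 94.0 52.0
```

Emit:
{"op": "send_rows", "data": {
  "plan": [
    [1,2,-3,2.5,-0.7,0],
    [2,6,-10,7,-2,-0.2],
    [4,12,-19,12,-3.5,-0.4],
    [6,18,-28,18,-5.2,-0.6],
    [8,25,-38,24,-7,-0.9],
    [10,31,-47,30,-8.7,-1.2],
    [12,38,-57,36,-10.5,-1.4],
    [14,44,-66,42,-12.2,-1.6],
    [15,49,-74,47,-13.7,-1.8],
    [16,51,-77,50,-14.5,-1.9]
  ]
}}

```text
clock: 9.45
tcp_pos: [0.434, -0.1705, 0.1888]
orientation: [0.701, 0.272, 0.653, -0.092]
wrist_force: [0.7, -1.0, -2.7]
finger_gap: 0.0129
```

Run:
```python
from h import *
p,R=tool();print(p,get_state()["joint_pos"].round(3),get_state()["finger_gap"],get_state()["wrist_force"])
p2,R2=lip_tcp((.545,-.018,.12),-171.5,6);delta(p2,R2)
```

```text
[ 0.4340086  -0.17053183  0.18879611] [-0.717  0.133 -0.317  1.173  0.259 -0.198] 0.012861309173307056 [ 0.68913703 -1.00516322 -2.71420415]
shift [ 26.2  92.7 -94.8] turn [ 49.99 -11.75  -3.63] | 135.0 51.5
```

Emit:
{"op": "send_rows", "data": {
  "plan": [
    [1,4,-4,2.5,-0.6,-0.2],
    [4,12,-13,7,-1.7,-0.5],
    [6,22,-23,12,-2.9,-0.9],
    [9,33,-34,18,-4.3,-1.3],
    [13,44,-46,24,-5.7,-1.7],
    [16,56,-57,30,-7.1,-2.2],
    [19,67,-68,36,-8.5,-2.6],
    [22,78,-80,42,-9.9,-3],
    [25,88,-90,47,-11.1,-3.4],
    [26,93,-95,50,-11.8,-3.6]
  ]
}}

```text
clock: 10.7
tcp_pos: [0.3998, -0.0387, 0.1876]
orientation: [0.578, 0.511, 0.488, -0.407]
wrist_force: [-0.4, 0.2, -2.4]
finger_gap: 0.0131
```

Run:
```python
from h import *
p,R=tool();print(p,get_state()["joint_pos"].round(3),get_state()["finger_gap"],get_state()["wrist_force"])
p2,R2=lip_tcp((.55,-.017,.075),-171.5,25);delta(p2,R2)
r=cam("top");grid(r["frame"],160,110,160,150,5,"d1.png");s=cam("scene");grid(s["frame"],200,100,150,130,5,"d2.png")
L=p+R.apply([0,0,0]); 
# predicted lip px
Rt0,S0=scoopR(-171.5,6); rel=R.apply(Rt0.inv().apply(S0.apply([-.158,0,-.07])));lip=p-R.apply([1,0,0])*env.grasp_offset+rel
print(lip.round(4),(proj(r,lip)-[160,110])*5,(proj(s,lip)-[200,100])*5)
```

```text
[ 0.39977219 -0.03871183  0.18759937] [-0.371 -0.158 -0.6    0.959  0.097  1.059] 0.013075668929778784 [-0.35052537  0.1951616  -2.401206  ]
shift [ 7.8 34.8  0.8] turn [  0.05  -0.   -19.  ] | 36.0 19.0
[ 0.5443 -0.017   0.1198] [304.39527659 350.4749287 ] [442.02254501 405.6438341 ]
```

View pics/d1.png

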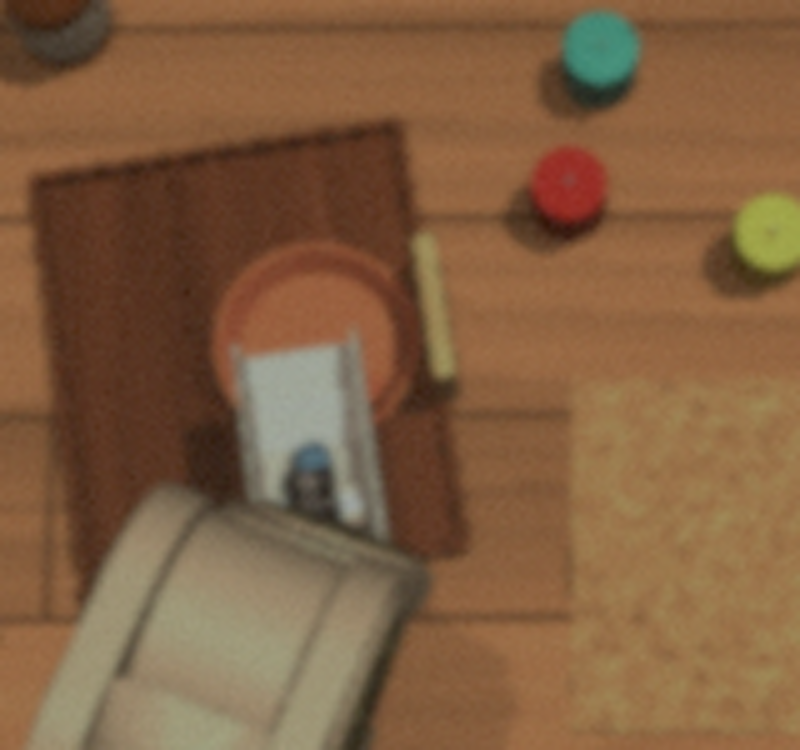

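View pics/d2.png

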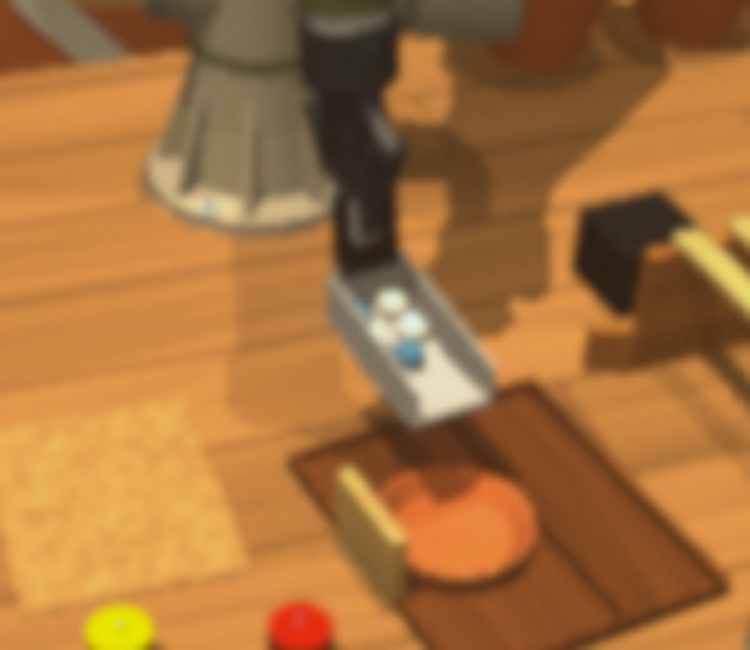

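Run:
```python
from h import *
p1,R1=tool()
for lip,tip in (((.55,-.021,.065),22),((.55,-.021,.045),40),((.552,-.021,.043),55)):
    p2,R2=lip_tcp(lip,-171.5,tip);print(p2.round(3));delta(p2,R2,p1,R1); p1,R1=p2,R2
    # lowest scoop back part irrelevant
```

```text
[ 0.429 -0.039  0.17 ]
shift [22.6 25.1  4.8] turn [ 2.100e-01 -1.000e-02 -1.604e+01] | 34.0 16.0
[ 0.468 -0.033  0.183]
shift [-15.7  37.4   0. ] turn [ -0.   0. -18.] | 41.0 18.0
[ 0.508 -0.028  0.198]
shift [-29.4  31.6   0.3] turn [  0.  -0. -15.] | 43.0 15.0
```

Emit:
{"op": "send_rows", "data": {
  "plan": [
    [2,2,1,0,0,-1],
    [4,5,1,0,0,-3],
    [7,8,2,0,0,-5],
    [10,11,2,0,0,-7],
    [13,15,3,0,0,-9],
    [16,18,4,0,0,-11.5],
    [19,21,4,0,0,-13.5],
    [21,23,5,0.1,0,-15],
    [22.6,25,5,0.2,0,-16],
    [22.6,25,5,0.2,0,-16]
  ]
}}

```text
clock: 12.05
tcp_pos: [0.4311, -0.0404, 0.1708]
orientation: [0.516, 0.44, 0.554, -0.483]
wrist_force: [-0.1, -0.2, -3.1]
finger_gap: 0.013
```

Run:
```python
from h import *
p1,R1=tool();print(p1,get_state()["joint_pos"].round(3))
for lip,tip in (((.55,-.021,.045),40),((.552,-.021,.043),55)):
    p2,R2=lip_tcp(lip,-171.5,tip);print(p2.round(3));delta(p2,R2,p1,R1); p1,R1=p2,R2
r=cam("top");grid(r["frame"],160,110,160,150,4,"e1.png");s=cam("scene");grid(s["frame"],200,100,150,130,5,"e2.png")
```

```text
[ 0.4310929  -0.04040182  0.170836  ] [-0.257  0.136 -0.336  1.174 -0.032  1.168]
[ 0.468 -0.033  0.183]
shift [-15.1  36.1  -1.7] turn [-7.000e-02 -1.000e-02 -1.812e+01] | 39.0 18.1
[ 0.508 -0.028  0.198]
shift [-29.4  31.6   0.3] turn [  0.  -0. -15.] | 43.0 15.0
```

View pics/e2.png

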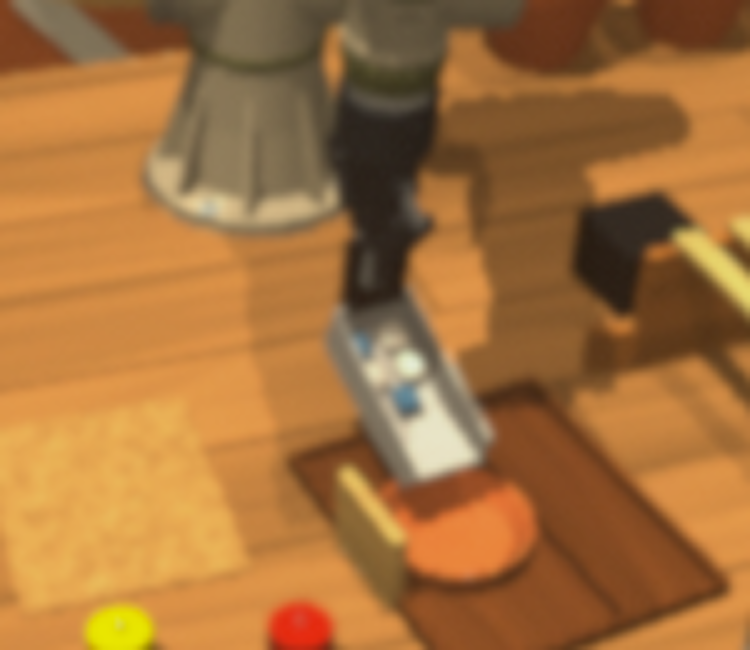

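View pics/e1.png

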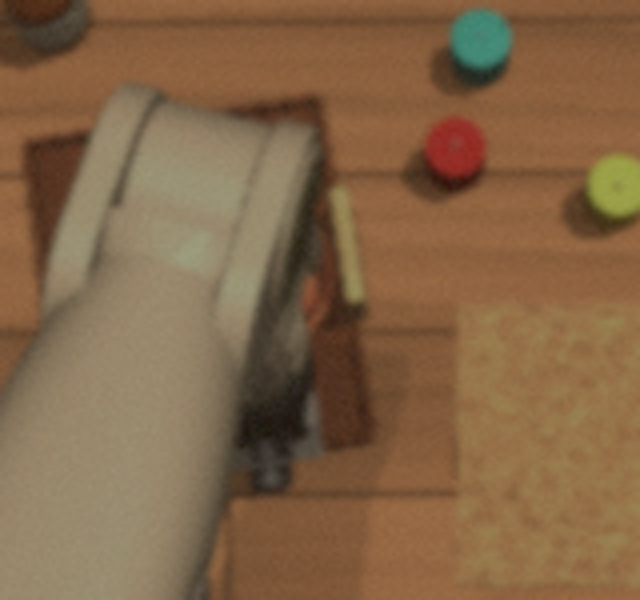

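Emit:
{"op": "send_rows", "data": {
  "plan": [
    [-1,2,0,0,0,-1],
    [-2,5,0,0,0,-3],
    [-4,9,0,0,0,-5],
    [-6,14,-1,0,0,-7],
    [-8,18,-1,0,0,-9],
    [-9,22,-1,0,0,-11],
    [-11,27,-1,0,0,-13.5],
    [-13,31,-2,0,0,-15.5],
    [-15,34,-2,0,0,-17.3],
    [-15,36,-2,0,0,-18.1]
  ]
}}

```text
clock: 13.4
tcp_pos: [0.468, -0.0331, 0.183]
orientation: [0.434, 0.347, 0.616, -0.559]
wrist_force: [0.1, 0.3, -2.9]
finger_gap: 0.0131
```

Run:
```python
from h import *
p1,R1=tool();print(p1,get_state()["joint_pos"].round(3))
for lip,tip in (((.554,-.021,.043),58),):
    p2,R2=lip_tcp(lip,-171.5,tip);print(p2.round(3));delta(p2,R2,p1,R1); p1,R1=p2,R2
s=cam("scene");grid(s["frame"],220,120,120,110,6,"f2.png")
```

```text
[ 0.4680173  -0.03305152  0.1830159 ] [-0.165  0.461  0.063  1.553 -0.12   1.282]
[ 0.518 -0.026  0.2  ]
shift [-35.   39.8   0.7] turn [-9.000e-02 -1.000e-02 -1.805e+01] | 53.0 18.1
```

View pics/f2.png

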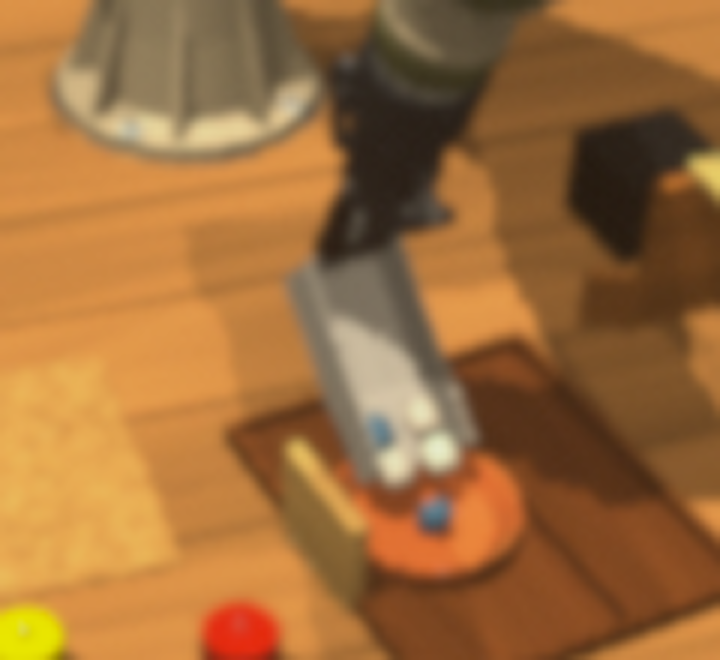

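Emit:
{"op": "send_rows", "data": {
  "plan": [
    [-2,2,0,0,0,-1],
    [-6,7,0,0,0,-3],
    [-10,11,0,0,0,-5],
    [-14,16,0,0,0,-7],
    [-18,20,0,0,0,-9],
    [-22,25,0,0,0,-11],
    [-26,30,0,0,0,-13.5],
    [-30,35,0,0,0,-15.5],
    [-34,38,0,0,0,-17.3],
    [-35,40,0,0,0,-18]
  ]
}}

```text
clock: 14.7
tcp_pos: [0.5177, -0.0257, 0.1995]
orientation: [0.341, 0.247, 0.663, -0.62]
wrist_force: [0.3, -0.2, -2.0]
finger_gap: 0.0136
```

Run:
```python
from h import *
p1,R1=tool();print(p1,get_state()["joint_pos"].round(3),get_state()["wrist_force"])
s=cam("scene");grid(s["frame"],220,120,120,110,6,"g2.png")
```

```text
[ 0.51765828 -0.02566399  0.19953932] [-0.108  0.84   0.597  2.023 -0.166  1.376] [ 0.26398962 -0.24691743 -2.04220806]
```

View pics/g2.png

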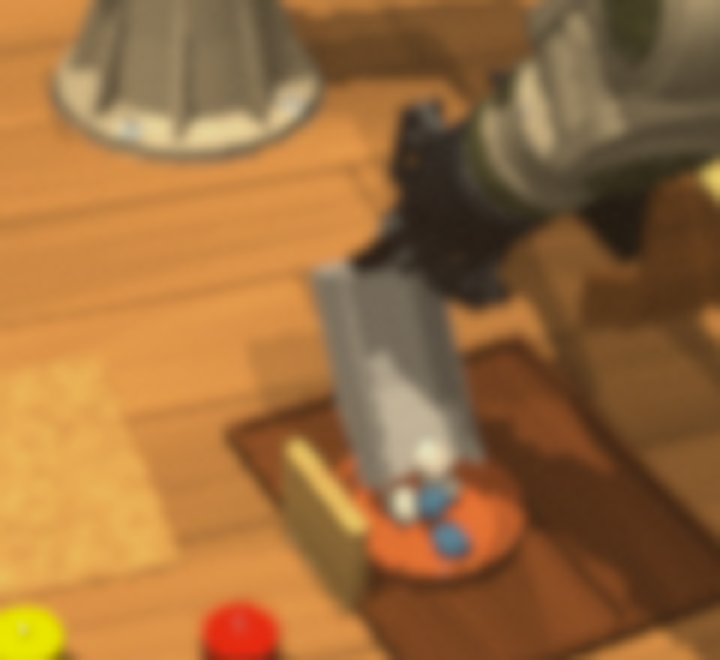

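Run:
```python
from h import *
p1,R1=tool()
p2,R2=lip_tcp((.552,-.021,.058),-171.5,58);delta(p2,R2,p1,R1)
p3,R3=lip_tcp((.552,-.021,.058),-171.5,60);delta(p3,R3)
```

```text
shift [-10.6 -11.7   0.5] turn [-0.08 -0.04 -0.  ] | 16.0 0.1
shift [-15.1  -8.3   0.5] turn [-0.08 -0.04 -2.  ] | 17.0 2.0
```

Emit:
{"op": "send_rows", "data": {
  "plan": [
    [0,0,0,0,0,0],
    [0,0,0,0,0,0],
    [-1,-1,0,0,0,0],
    [-3,-3,0,0,0,0],
    [-5,-5,0,0,0,0],
    [-7,-8,0,0,0,0],
    [-9,-10,0,0,0,0],
    [-10,-11,0,0,0,0],
    [-10.6,-12,0,0,0,0],
    [-10.6,-12,0,0,0,0]
  ]
}}

```text
clock: 16.0
tcp_pos: [0.515, -0.026, 0.2158]
orientation: [0.341, 0.247, 0.663, -0.62]
wrist_force: [-0.1, 0.3, -1.5]
finger_gap: 0.0131
```

Run:
```python
from h import *
p1,R1=tool();print(p1,get_state()["wrist_force"])
s=cam("scene");grid(s["frame"],250,150,70,70,8,"h2.png")
```

```text
[ 0.51498562 -0.02596825  0.21578626] [-0.09182686  0.29234643 -1.53021252]
```

View pics/h2.png

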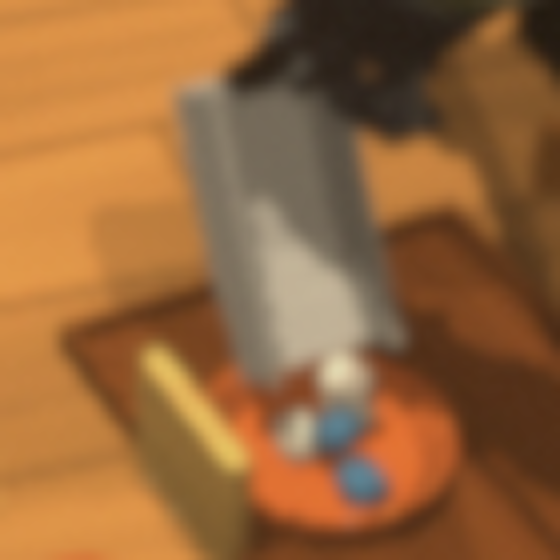

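Run:
```python
from h import *
p1,R1=tool()
p2,R2=lip_tcp((.545,-.021,.12),-171.5,30);print(p2);delta(p2,R2,p1,R1)
p3,R3=lip_tcp((.545,-.018,.13),-171.5,5);print(p3);delta(p3,R3,p2,R2)
```

```text
[ 0.44018553 -0.03666463  0.2413873 ]
shift [ 29.9 -74.   -0.4] turn [-9.000e-02 -2.000e-02  2.795e+01] | 80.0 27.9
[ 0.39926883 -0.03977967  0.19522578]
shift [ 54.1 -29.7  -3. ] turn [-0.  0. 25.] | 62.0 25.0
```

Emit:
{"op": "send_rows", "data": {
  "plan": [
    [-4,-6,0,0,0,0],
    [-6,-14,0,0,0,1],
    [-4,-24,0,0,0,4],
    [0,-34,0,0,0,8],
    [6,-44,0,0,0,12],
    [12,-52,0,0,0,16],
    [18,-60,0,0,0,20],
    [24,-67,0,0,0,24],
    [29,-73,0,0,0,27],
    [30,-74,0,0,0,28]
  ]
}}

```text
clock: 17.3
tcp_pos: [0.4388, -0.037, 0.2427]
orientation: [0.481, 0.4, 0.582, -0.518]
wrist_force: [0.5, 0.4, -1.5]
finger_gap: 0.0135
```

Run:
```python
from h import *
p1,R1=tool();print(p1)
p3,R3=lip_tcp((.545,-.018,.13),-171.5,5);delta(p3,R3,p1,R1)
p4,R4=lip_tcp((.51,-.04,.132),-120,2);delta(p4,R4,p3,R3)
s=cam("scene");grid(s["frame"],230,140,110,90,7,"i2.png")
```

```text
[ 0.43876133 -0.03700161  0.24270729]
shift [ 55.  -28.1  -3.1] turn [-0.11  0.07 24.82] | 62.0 24.8
shift [  9.   14.2 134.4] turn [-50.04  12.19   2.8 ] | 135.0 51.6
```

View pics/i2.png

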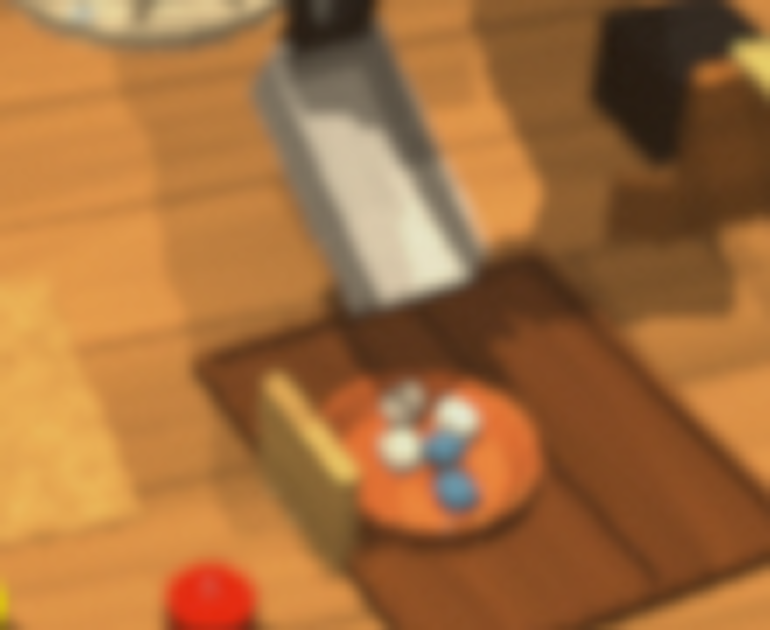

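Emit:
{"op": "send_rows", "data": {
  "plan": [
    [4,-2,0,0,0,2],
    [9,-5,0,0,0,4],
    [15,-8,-1,0,0,7],
    [21,-11,-1,0,0,9.5],
    [27,-14,-1,0,0,12],
    [33,-17,-2,0,0,15],
    [40,-20,-2,0,0,18],
    [47,-24,-3,0,0,21],
    [53,-27,-3,0,0,24],
    [55,-28,-3,0,0,25]
  ]
}}

```text
clock: 18.6
tcp_pos: [0.3996, -0.0397, 0.1934]
orientation: [0.581, 0.516, 0.483, -0.403]
wrist_force: [0.3, 1.1, -2.5]
finger_gap: 0.0136
```

Emit:
{"op": "send_rows", "data": {
  "plan": [
    [0.5,1,6,-3,0.7,0],
    [1,2,18,-8,1.9,0.4],
    [2,3,32,-13,3.1,0.7],
    [3,4,46,-18,4.3,1],
    [4,6,62,-24,5.8,1.4],
    [5,8,78,-30,7.3,1.7],
    [6,10,94,-36,8.8,2],
    [7,12,110,-42,10.2,2.4],
    [8,13,126,-47,11.4,2.7],
    [9,14,134,-50,12.2,2.8]
  ]
}}

```text
clock: 19.85
tcp_pos: [0.4366, -0.1717, 0.1879]
orientation: [0.701, 0.272, 0.653, -0.091]
wrist_force: [0.1, 0.2, -2.1]
finger_gap: 0.013
```

Run:
```python
from h import *
p1,R1=tool();print(p1,get_state()["joint_pos"].round(3))
p3,R3=lip_tcp((.47,-.05,.138),-68,0);delta(p3,R3,p1,R1)
# over mat: grip tcp recorded (0.4971,-.2707,.0719) + (11,-3) mm
R4,_=scoopR(-15.5);g=np.array([.508,-.2735,.0719]);delta(g+[0,0,.1],R4,p3,R3)
```

```text
[ 0.43659401 -0.171689    0.18791707] [-0.716  0.138 -0.313  1.17   0.26  -0.199]
shift [ 5.3 27.9 88.2] turn [-49.98  14.51   1.87] | 93.0 52.1
shift [ -3.  -71.3 -48.5] turn [-50.16  15.51  -0.  ] | 86.0 52.5
```

Emit:
{"op": "send_rows", "data": {
  "plan": [
    [0,1,4,-3,0.8,0],
    [1,4,12,-8,2.2,0.3],
    [1,7,21,-13,3.7,0.5],
    [2,10,31,-18,5.2,0.7],
    [2,13,41,-24,7,0.9],
    [3,17,52,-30,8.7,1.1],
    [4,20,63,-36,10.5,1.4],
    [4,23,74,-42,12.2,1.6],
    [5,26,83,-47,13.7,1.8],
    [5,28,88,-50,14.5,1.9]
  ]
}}

```text
clock: 21.1
tcp_pos: [0.5275, -0.1903, 0.1899]
orientation: [0.666, -0.03, 0.706, 0.238]
wrist_force: [-0.5, 0.0, -2.1]
finger_gap: 0.0132
```

Run:
```python
from h import *
p1,R1=tool();print(p1)
R4,_=scoopR(-15.5);g=np.array([.508,-.2735,.0719]);delta(g+[0,0,.1],R4)
```

```text
[ 0.52745244 -0.19031351  0.18986979]
shift [ -3.5 -72.  -49.3] turn [-50.06  15.53   0.  ] | 87.0 52.4
```

Emit:
{"op": "send_rows", "data": {
  "plan": [
    [0,-3,-2,-3,0.9,0],
    [-1,-10,-7,-8,2.4,0],
    [-1,-18,-12,-13,4,0],
    [-1,-26,-18,-18,5.5,0],
    [-2,-34,-24,-24,7.4,0],
    [-2,-43,-30,-30,9.3,0],
    [-3,-52,-36,-36,11.1,0],
    [-3,-61,-42,-42,13,0],
    [-3,-68,-47,-47,14.5,0],
    [-3.5,-72,-49,-50,15.5,0]
  ]
}}

```text
clock: 22.35
tcp_pos: [0.5075, -0.2734, 0.1719]
orientation: [0.493, -0.339, 0.621, 0.507]
wrist_force: [0.5, 0.6, -1.4]
finger_gap: 0.0133
```

Run:
```python
from h import *
p1,R1=tool();print(p1)
R4,_=scoopR(-15.5);g=np.array([.508,-.2735,.0719]);delta(g+[0,0,.001],R4)
s=cam("scene");grid(s["frame"],150,100,130,110,6,"j2.png")
r=cam("top");grid(r["frame"],220,120,160,150,5,"j1.png")
```

```text
[ 0.50754715 -0.27343766  0.17185861]
shift [ 94.4 -29.7   0. ] turn [-0.09  0.05  0.02] | 99.0 0.1
```

View pics/j2.png

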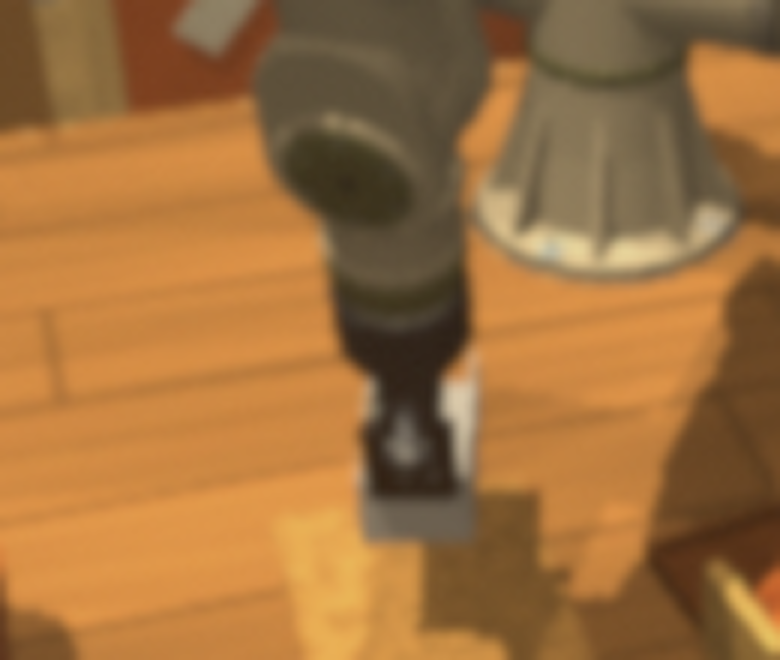

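View pics/j1.png

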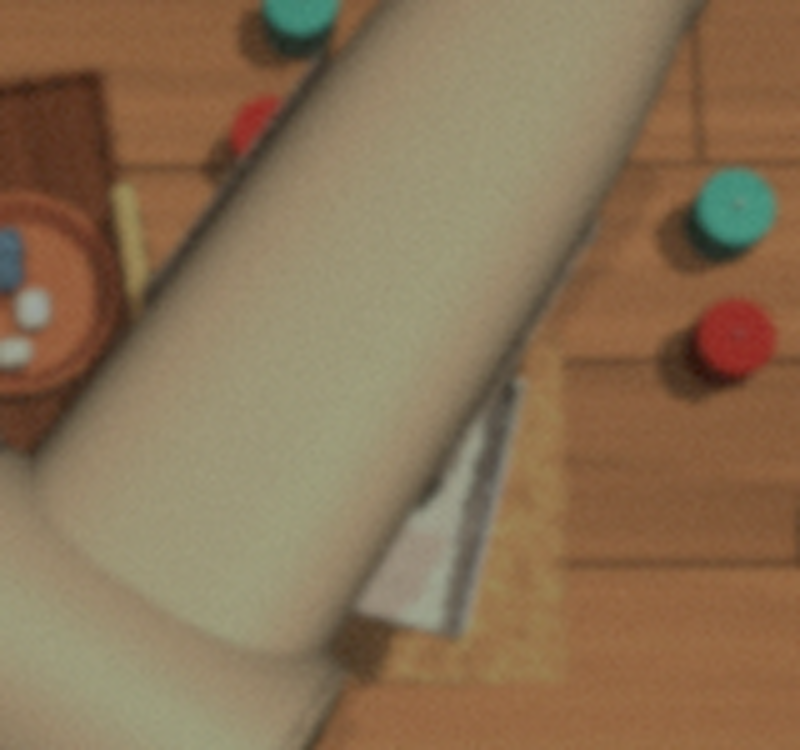

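Scoop level over the mat, empty. Lower it, stopping about 1 mm above the former grip height.

Emit:
{"op": "send_rows", "data": {
  "plan": [
    [5,-1.5,0,0,0,0],
    [15,-5,0,0,0,0],
    [28,-9,0,0,0,0],
    [42,-13,0,0,0,0],
    [56,-17.5,0,0,0,0],
    [69,-21.5,0,0,0,0],
    [80,-25,0,0,0,0],
    [88,-27.6,0,0,0,0],
    [92,-29,0,0,0,0],
    [94.5,-29.7,0,0,0,0]
  ]
}}

```text
clock: 23.7
tcp_pos: [0.5073, -0.273, 0.0736]
orientation: [0.494, -0.338, 0.621, 0.506]
wrist_force: [0.5, 0.5, -1.7]
finger_gap: 0.013
```

Emit:
{"op": "send_rows", "data": {
  "plan": [
    [1,-0.3,0,0,0,0],
    [1,-0.3,0,0,0,0],
    [1,-0.3,0,0,0,0],
    [1,-0.3,0,0,0,0],
    [1,-0.3,0,0,0,0],
    [1,-0.3,0,0,0,0],
    [1,-0.3,0,0,0,0],
    [1,-0.3,0,0,0,0],
    [1,-0.3,0,0,0,0],
    [1,-0.3,0,0,0,0]
  ]
}}

```text
clock: 24.95
tcp_pos: [0.5072, -0.2729, 0.0726]
orientation: [0.494, -0.338, 0.621, 0.506]
wrist_force: [0.5, 0.4, -2.3]
finger_gap: 0.0136
```

Emit:
{"op": "send_rows", "data": {
  "plan": [
    [0.5,-0.15,0,0,0,0],
    [1,-0.3,0,0,0,0],
    [1.5,-0.45,0,0,0,0],
    [1.5,-0.45,0,0,0,0],
    [1.5,-0.45,0,0,0,0],
    [1.5,-0.45,0,0,0,0],
    [1.5,-0.45,0,0,0,0],
    [1.5,-0.45,0,0,0,0],
    [1.5,-0.45,0,0,0,0],
    [1.5,-0.45,0,0,0,0]
  ]
}}

```text
clock: 26.2
tcp_pos: [0.5076, -0.273, 0.072]
orientation: [0.494, -0.338, 0.621, 0.506]
wrist_force: [1.3, 0.7, 6.2]
finger_gap: 0.0133
```

Touching down (+6 N). Release.

Emit:
{"op": "send_rows", "data": {
  "plan": [
    [0,0,0,0,0,0],
    [0,0,0,0,0,0],
    [0,0,0,0,0,0],
    [0,0,0,0,0,0],
    [-10,0,0,0,0,0],
    [-25,0,0,0,0,0],
    [-45,0,0,0,0,0],
    [-65,0,0,0,0,0],
    [-85,0,0,0,0,0],
    [-100,0,0,0,0,0]
  ],
  "claw": 50
}}

```text
clock: 27.45
tcp_pos: [0.5365, -0.2814, 0.1688]
orientation: [0.494, -0.339, 0.621, 0.506]
wrist_force: [0.3, -0.0, 0.1]
finger_gap: 0.0501
```

Run:
```python
from h import *
p1,R1=tool();print(p1,get_state()["joint_pos"].round(3))
s=cam("scene");grid(s["frame"],150,120,130,110,6,"k2.png")
p=np.array([.56,-.33,.2]);delta(p,down(180)); delta(p,down(0))
```

```text
[ 0.53648178 -0.28135815  0.16881235] [-0.572  0.657  0.394  1.592 -0.086 -1.857]
shift [-38.4 -24.8 -40.3] turn [-15.6    2.26 -16.77] | 61.0 23.0
shift [-38.4 -24.8 -40.3] turn [162.64 -24.13  -3.25] | 61.0 164.5
```

View pics/k2.png

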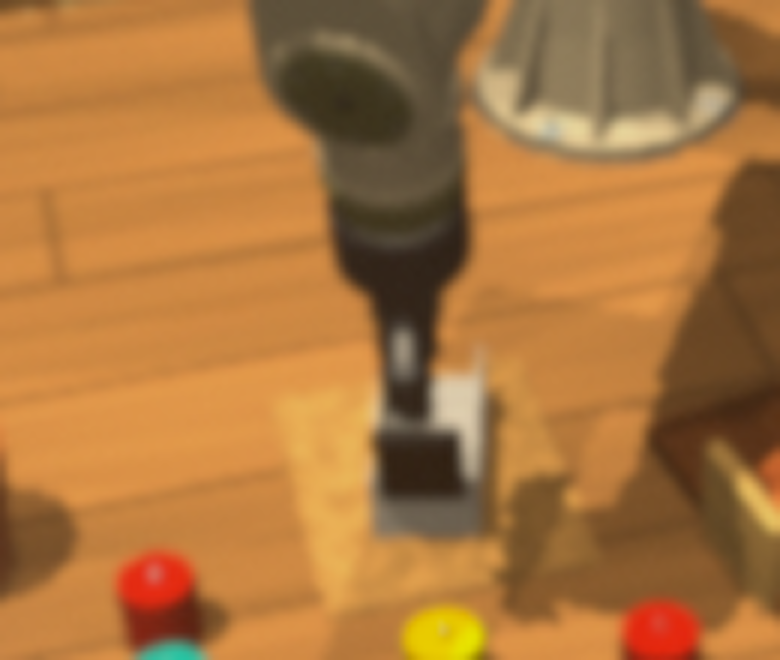

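Run:
```python
from h import *
p=np.array([.534,-.4495,.15]);delta(p,down(130))
```

```text
shift [   7.5  -46.4 -162.3] turn [ 34.03  -5.1  -16.34] | 169.0 38.1
```

Emit:
{"op": "send_rows", "data": {
  "plan": [
    [0,-3,-10,2,-0.3,-1],
    [1,-9,-30,6,-1,-3],
    [2,-14,-50,10,-1.5,-5],
    [3,-20,-70,15,-2,-7],
    [4,-26,-90,19,-3,-9],
    [5,-31,-110,23,-3.5,-11],
    [6,-37,-130,27,-4,-13],
    [7,-42,-148,31,-4.6,-15],
    [7,-45,-158,33,-5,-16],
    [7.5,-46,-162,34,-5.1,-16.3]
  ],
  "claw": 72
}}

```text
clock: 28.75
tcp_pos: [0.5312, -0.4487, 0.1455]
orientation: [0.663, -0.24, 0.666, 0.243]
wrist_force: [0.2, -0.3, 0.1]
finger_gap: 0.072
```

Run:
```python
from h import *
p1,R1=tool();print(p1,R1.as_matrix().round(2).tolist(),get_state()["joint_pos"].round(3))
r=cam("top");s=cam("scene");grid(s["frame"],130,150,100,100,6,"l2.png");grid(r["frame"],240,100,180,160,4,"l1.png")
for nm,lo,hi in (("red",(0,150,90),(8,255,255)),("yel",(22,120,100),(40,255,255))):
    for c,im in (("top",r),("scene",s)):
        for st,ce in blobs(im["frame"],lo,hi,60): print(nm,c,st,ce,ray(im,ce,.03).round(3))
print((proj(s,p1)-[130,150])*6)
delta([.534,-.4495,.013],down(130))
```

```text
[ 0.53121187 -0.44874857  0.14550625] [[-0.01, -0.64, 0.77], [0.0, 0.77, 0.64], [-1.0, 0.01, -0.0]] [-8.160e-01  5.880e-01  2.620e-01  1.251e+00 -1.000e-03 -1.513e+00]
red top [0, 114, 12, 25, 233] [4.6, 125.8] [0.744 0.673 0.03 ]
red top [266, 139, 16, 16, 193] [273.4, 146.3] [ 0.672 -0.171  0.03 ]
red scene [448, 178, 30, 28, 565] [461.8, 191.2] [0.707 0.685 0.03 ]
red scene [490, 187, 22, 30, 422] [501.9, 201.4] [0.804 0.794 0.03 ]
red scene [170, 212, 12, 16, 154] [175.7, 219.1] [ 0.531 -0.451  0.03 ]
red scene [254, 221, 13, 17, 182] [259.5, 228.7] [ 0.666 -0.17   0.03 ]
yel top [306, 149, 17, 15, 198] [314.4, 156.0] [ 0.64  -0.298  0.03 ]
yel scene [241, 71, 20, 10, 118] [250.5, 76.1] [-0.627  0.19   0.03 ]
yel scene [201, 83, 27, 10, 149] [214.3, 88.1] [-0.517 -0.074  0.03 ]
yel scene [359, 142, 51, 44, 283] [384.4, 164.1] [0.456 0.486 0.03 ]
yel scene [348, 144, 50, 45, 347] [373.6, 167.1] [0.461 0.427 0.03 ]
yel scene [335, 146, 51, 47, 350] [361.1, 169.6] [0.461 0.364 0.03 ]
yel scene [217, 221, 14, 19, 208] [223.7, 229.3] [ 0.632 -0.294  0.03 ]
[251.87987984 273.98483144]
shift [132.5  -3.3   1.3] turn [-0.   -0.1  -0.36] | 133.0 0.4
```

View pics/l2.png

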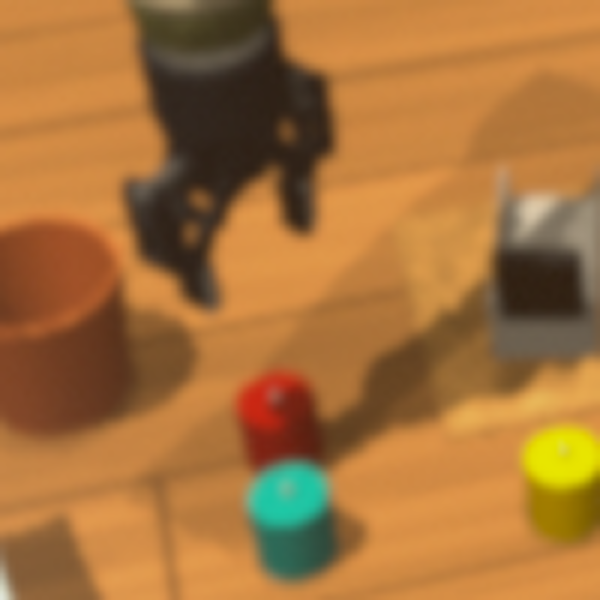

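View pics/l1.png

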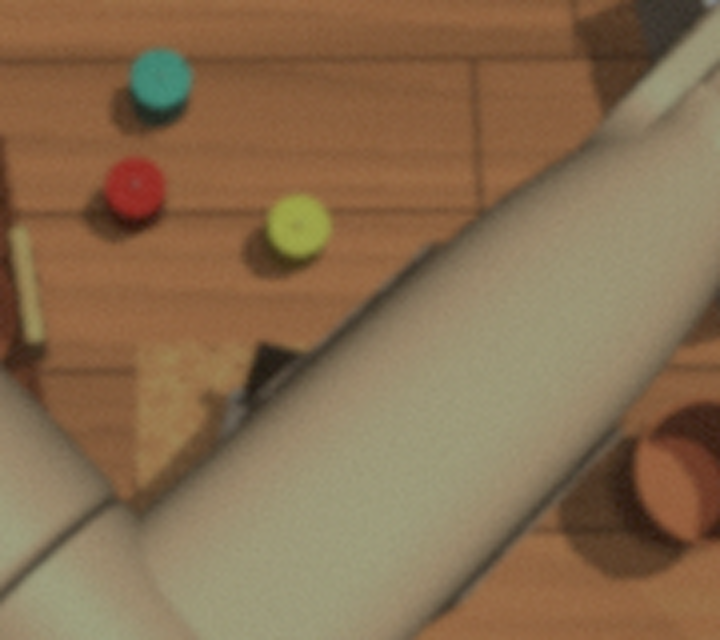

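Emit:
{"op": "send_rows", "data": {
  "plan": [
    [8,0,0,0,0,0],
    [24,-1,0,0,0,0],
    [42,-2,1,0,0,0],
    [60,-3,1,0,0,0],
    [78,-3,1,0,0,0],
    [95,-3,1,0,0,-0.3],
    [110,-3,1,0,0,-0.3],
    [121,-3,1,0,0,-0.3],
    [128,-3,1,0,0,-0.3],
    [130,-3,1,0,0,-0.3]
  ]
}}

```text
clock: 30.1
tcp_pos: [0.5339, -0.4494, 0.0154]
orientation: [0.664, -0.242, 0.665, 0.242]
wrist_force: [0.3, -0.0, 1.2]
finger_gap: 0.072
```

Emit:
{"op": "send_rows", "data": {
  "plan": [
    [0,0,0,0,0,0],
    [0,0,0,0,0,0],
    [0,0,0,0,0,0],
    [0,0,0,0,0,0],
    [0,0,0,0,0,0],
    [0,0,0,0,0,0],
    [0,0,0,0,0,0],
    [0,0,0,0,0,0],
    [0,0,0,0,0,0],
    [0,0,0,0,0,0]
  ],
  "claw": 42,
  "newtons": 30
}}

```text
clock: 31.35
tcp_pos: [0.5343, -0.4499, 0.0165]
orientation: [0.664, -0.242, 0.665, 0.241]
wrist_force: [-0.0, -0.5, 5.8]
finger_gap: 0.0469
```

Run:
```python
from h import *
p1,R1=tool();print(p1,R1.as_matrix().round(2).tolist(),get_state()["finger_gap"])
s=cam("scene");grid(s["frame"],130,150,100,100,6,"m2.png")
C=np.array([.5622,.0305]);ux=np.array([-.149,.989]);uy=np.array([-.989,-.149])
for y in (.085,0,-.085): print((C+.0725*ux+y*uy).round(4))
delta([.53,-.43,.14],down(140))
```

```text
[ 0.53432219 -0.44985289  0.01648018] [[-0.0, -0.64, 0.77], [-0.0, 0.77, 0.64], [-1.0, -0.0, -0.0]] 0.046887209788157386
[0.4673 0.0895]
[0.5514 0.1022]
[0.6355 0.1149]
shift [-123.6   17.9    9.2] turn [-9.97 -0.1   0.04] | 125.0 10.0
```

View pics/m2.png

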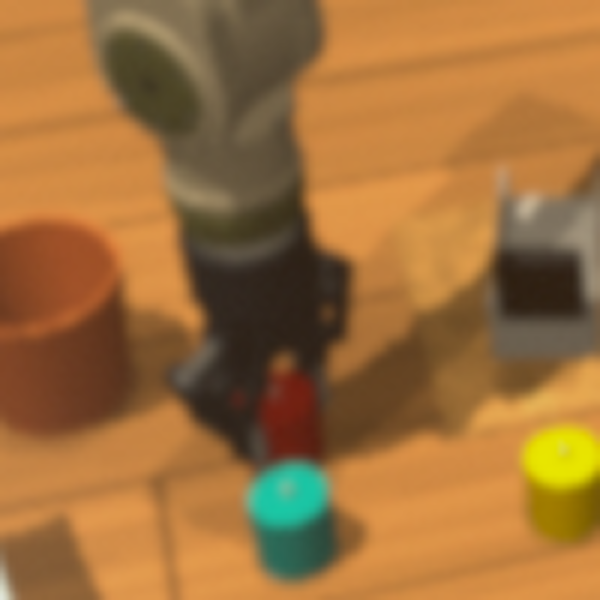

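Run:
```python
from h import *
p1,R1=tool();p2=np.array([.532,-.43,.172]);R2=down(140);delta(p2,R2)
p3=np.array([.51,-.17,.175]);R3=down(165);delta(p3,R3,p2,R2)
p4=np.array([.467,.0895,.15]);R4=down(188.5);delta(p4,R4,p3,R3)
```

```text
shift [-155.6   16.5   10.7] turn [-9.97 -0.1   0.04] | 157.0 10.0
shift [ -3. 184. 185.] turn [-25.   0.   0.] | 261.0 25.0
shift [ 25.  108.7 239.5] turn [-23.5  -0.   -0. ] | 264.0 23.5
```

Emit:
{"op": "send_rows", "data": {
  "plan": [
    [-8,0,0,0,0,0],
    [-24,0,0,0,0,0],
    [-42,2,1,-1,0,0],
    [-62,4,3,-2,0,0],
    [-82,7,5,-4,0,0],
    [-102,10,7,-5,0,0],
    [-122,12,8,-7,0,0],
    [-140,14,9,-8,0,0],
    [-152,16,10,-9,0,0],
    [-156,16.5,10.7,-10,0,0]
  ]
}}

```text
clock: 32.65
tcp_pos: [0.532, -0.4299, 0.1729]
orientation: [0.64, -0.3, 0.641, 0.299]
wrist_force: [-0.0, -0.6, -0.3]
finger_gap: 0.0471
```

Emit:
{"op": "send_rows", "data": {
  "plan": [
    [0,6,6,-1,0,0],
    [0,20,20,-3,0,0],
    [-1,40,40,-5,0,0],
    [-1,62,62,-8,0,0],
    [-1,84,85,-11,0,0],
    [-2,107,108,-14,0,0],
    [-2,130,131,-17,0,0],
    [-3,152,153,-20,0,0],
    [-3,172,173,-23,0,0],
    [-3,184,185,-25,0,0]
  ]
}}

```text
clock: 33.9
tcp_pos: [0.5087, -0.1679, 0.1738]
orientation: [0.559, -0.431, 0.561, 0.432]
wrist_force: [0.3, -1.0, -1.7]
finger_gap: 0.0473
```

Run:
```python
from h import *
p1,R1=tool();print(p1,get_state()["finger_gap"])
p4=np.array([.467,.0895,.15]);R4=down(188.5);delta(p4,R4)
r=cam("top");grid(r["frame"],150,100,250,160,3,"n1.png")
```

```text
[ 0.50870877 -0.16794475  0.17381842] 0.047267048290830505
shift [ 24.  106.1 238.2] turn [-2.332e+01 -1.000e-02 -1.800e-01] | 262.0 23.3
```

View pics/n1.png

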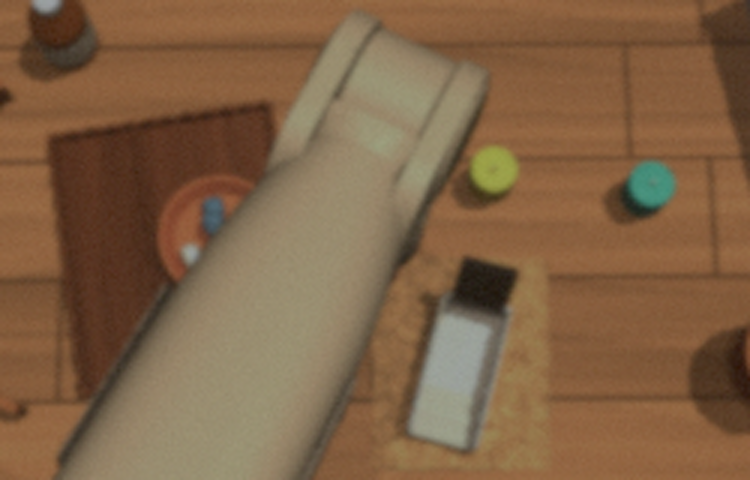

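Emit:
{"op": "send_rows", "data": {
  "plan": [
    [0,4,8,-1,0,0],
    [1,12,26,-3,0,0],
    [2,23,52,-5,0,0],
    [4,35,80,-8,0,0],
    [7,48,109,-11,0,0],
    [11,62,139,-14,0,0],
    [15,76,169,-17,0,0],
    [19,89,198,-20,0,0],
    [22,100,225,-22,0,0],
    [24,106,238,-23.3,0,0]
  ]
}}

```text
clock: 35.2
tcp_pos: [0.4681, 0.0888, 0.1502]
orientation: [0.461, -0.535, 0.462, 0.536]
wrist_force: [0.9, 0.4, -0.7]
finger_gap: 0.0474
```

Run:
```python
from h import *
p1,R1=tool();print(p1,get_state()["finger_gap"])
p4=np.array([.467,.0895,.0245]);R4=down(188.5);delta(p4,R4)
r=cam("top");s=cam("scene");grid(s["frame"],230,110,130,130,6,"o2.png")
b=p1+np.array([0,0,-.0165]); print("cand base px",(proj(s,b)-[230,110])*6, "slot px",(proj(s,[.467,.0895,.006])-[230,110])*6)
```

```text
[0.46806667 0.08880921 0.15022749] 0.04740610432665547
shift [125.7   0.7   0.9] turn [-0.02 -0.03 -0.12] | 126.0 0.1
cand base px [457.9393969  311.75916927] slot px [438.68410113 457.19451899]
```

View pics/o2.png

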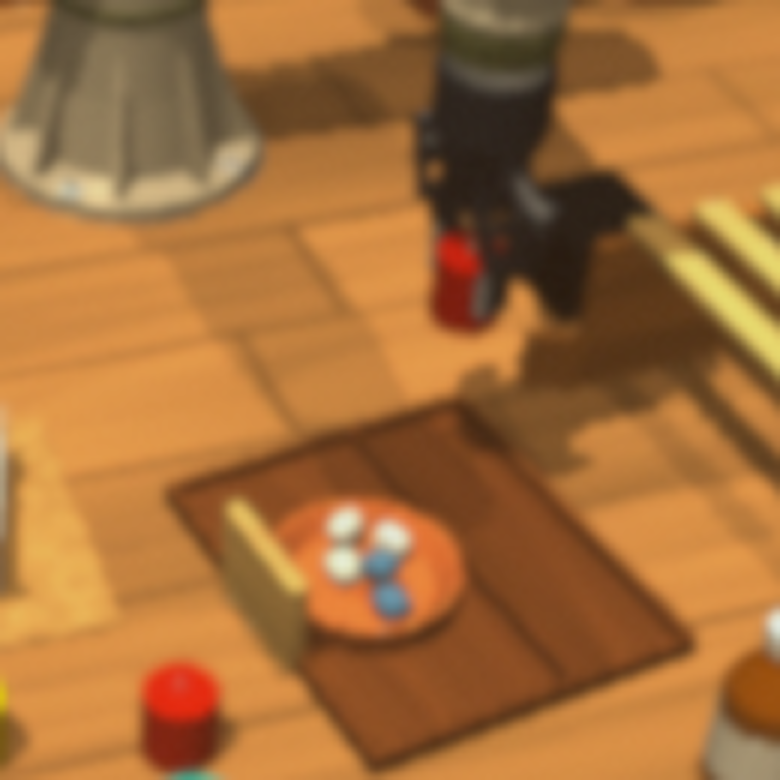

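Emit:
{"op": "send_rows", "data": {
  "plan": [
    [8,0,0,0,0,0],
    [24,0,0,0,0,0],
    [42,0,0,0,0,0],
    [60,0.5,1,0,0,0],
    [78,1,1,0,0,0],
    [94,1,1,0,0,0],
    [107,1,1,0,0,0],
    [117,1,1,0,0,0],
    [124,1,1,0,0,0],
    [126,1,1,0,0,0]
  ]
}}

```text
clock: 36.55
tcp_pos: [0.4673, 0.0882, 0.0241]
orientation: [0.462, -0.535, 0.463, 0.535]
wrist_force: [-0.3, -1.2, -0.3]
finger_gap: 0.0473
```

Emit:
{"op": "send_rows", "data": {
  "plan": [
    [0.5,0,0,0,0,0],
    [1,0,0,0,0,0],
    [1.5,0,0,0,0,0],
    [2,0,0,0,0,0],
    [2,0,0,0,0,0],
    [2,0,0,0,0,0],
    [2,0,0,0,0,0],
    [2,0,0,0,0,0],
    [2,0,0,0,0,0],
    [2,0,0,0,0,0]
  ]
}}

```text
clock: 37.8
tcp_pos: [0.4675, 0.0883, 0.0225]
orientation: [0.462, -0.535, 0.463, 0.535]
wrist_force: [1.0, 1.1, 1.9]
finger_gap: 0.0474
```

Contact. Open modestly, then go up.

Emit:
{"op": "send_rows", "data": {
  "plan": [
    [0,0,0,0,0,0],
    [0,0,0,0,0,0],
    [0,0,0,0,0,0],
    [0,0,0,0,0,0],
    [-6,0,0,0,0,0],
    [-20,0,0,0,0,0],
    [-45,0,0,0,0,0],
    [-75,0,0,0,0,0],
    [-105,0,0,0,0,0],
    [-130,0,0,0,0,0]
  ],
  "claw": 62
}}

```text
clock: 39.05
tcp_pos: [0.468, 0.0884, 0.1549]
orientation: [-0.462, 0.535, -0.462, -0.535]
wrist_force: [0.6, 0.0, 0.7]
finger_gap: 0.0621
```

Run:
```python
from h import *
p1,R1=tool();print(p1,get_state()["finger_gap"])
p2=np.array([.56,-.15,.17]);R2=down(175);delta(p2,R2)
p3=np.array([.634,-.2945,.15]);R3=down(165);delta(p3,R3,p2,R2)
s=cam("scene");grid(s["frame"],230,110,130,130,6,"q2.png")
```

```text
[0.4679836  0.08835523 0.15487524] 0.06208726545756292
shift [ -14.9  -56.5 -249.2] turn [13.33 -0.04  0.03] | 256.0 13.3
shift [  20.   -86.3 -137.5] turn [10.  0.  0.] | 164.0 10.0
```

View pics/q2.png

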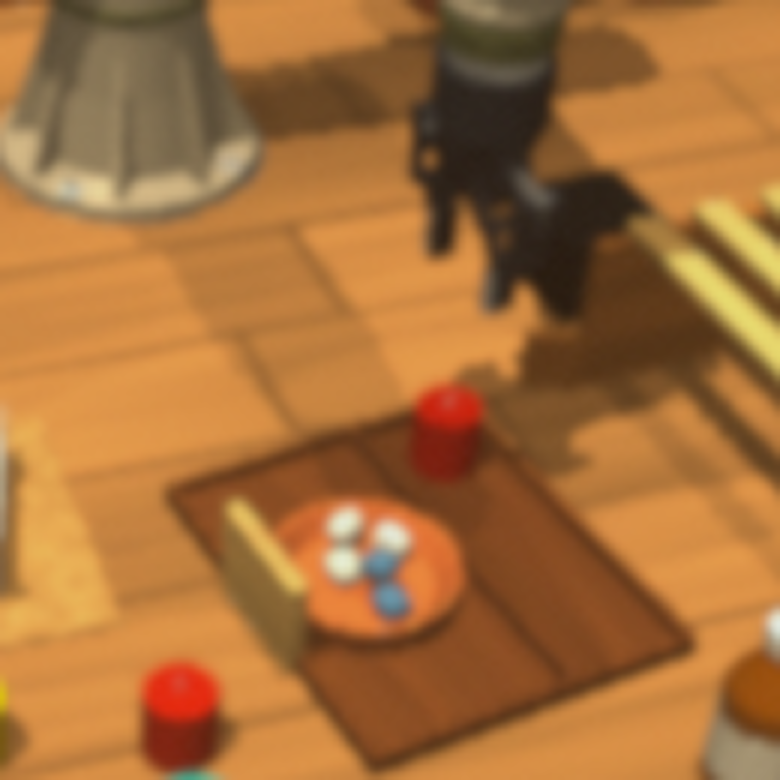

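Emit:
{"op": "send_rows", "data": {
  "plan": [
    [-1,-2,-10,1,0,0],
    [-3,-7,-32,2,0,0],
    [-5,-13,-60,3,0,0],
    [-7,-20,-90,5,0,0],
    [-8,-27,-122,6,0,0],
    [-10,-34,-154,8,0,0],
    [-11,-41,-186,10,0,0],
    [-13,-48,-214,11,0,0],
    [-14,-54,-238,12,0,0],
    [-15,-56,-249,13,0,0]
  ],
  "claw": 72
}}

```text
clock: 40.35
tcp_pos: [0.5587, -0.1515, 0.1662]
orientation: [0.52, -0.478, 0.522, 0.479]
wrist_force: [0.5, 0.2, 0.3]
finger_gap: 0.0724
```

Emit:
{"op": "send_rows", "data": {
  "plan": [
    [0,-4,-6,1,0,0],
    [1,-11,-18,2,0,0],
    [2,-20,-33,3,0,0],
    [4,-31,-50,4,0,0],
    [6,-42,-68,5,0,0],
    [9,-54,-86,6,0,0],
    [12,-65,-104,7,0,0],
    [15,-75,-120,8,0,0],
    [18,-83,-132,9,0,0],
    [20,-86,-138,10,0,0]
  ]
}}

```text
clock: 41.6
tcp_pos: [0.6338, -0.2953, 0.1469]
orientation: [0.559, -0.431, 0.561, 0.432]
wrist_force: [0.2, -0.4, 0.1]
finger_gap: 0.0719
```

Run:
```python
from h import *
p1,R1=tool();print(p1,get_state()["finger_gap"],get_state()["joint_pos"].round(2))
s=cam("scene");r=cam("top");grid(s["frame"],170,150,130,110,6,"r2.png");grid(r["frame"],150,100,250,160,3,"r1.png")
for c,im in (("top",r),("scene",s)):
  for lo,hi in (((0,150,90),(8,255,255)),((22,120,100),(40,255,255))):
    for st,ce in blobs(im["frame"],lo,hi,60):
        q=ray(im,ce,.03)
        if .4<q[0]<.78 and -.6<q[1]<.2: print(c,st,ce,q.round(3))
delta([.633,-.2945,.0165],down(165))
```

```text
[ 0.63376311 -0.29533076  0.14687995] 0.07194535236285841 [-0.55  0.59  0.27  1.25 -0.   -1.86]
scene [298, 174, 13, 16, 161] [303.7, 181.8] [0.467 0.09  0.03 ]
scene [253, 220, 14, 18, 199] [259.5, 228.2] [ 0.664 -0.169  0.03 ]
scene [217, 221, 14, 19, 203] [223.7, 229.5] [ 0.633 -0.294  0.03 ]
shift [130.3   0.2   0.5] turn [ 0.27 -0.06 -0.12] | 130.0 0.3
```

View pics/r2.png

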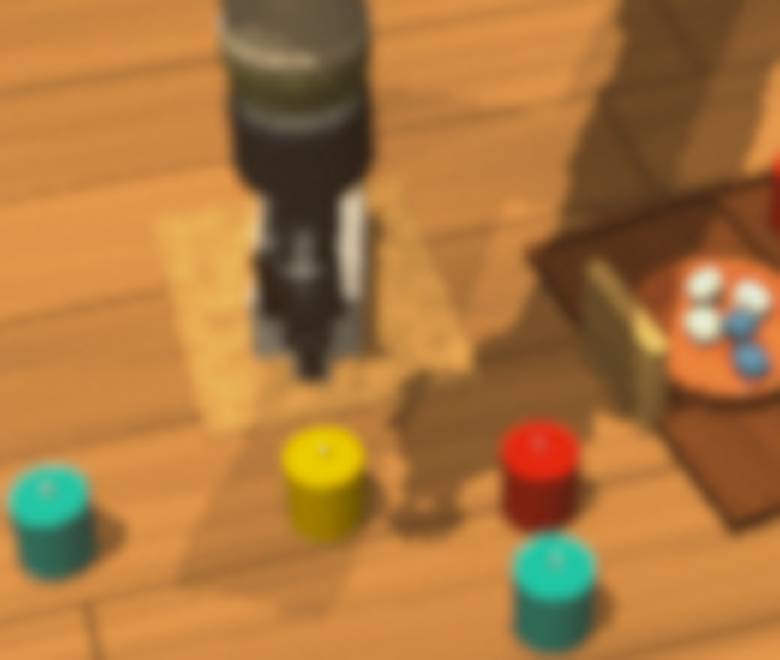

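Emit:
{"op": "send_rows", "data": {
  "plan": [
    [8,0,0,0,0,0],
    [24,0,0,0,0,0],
    [42,0,0,0,0,0],
    [60,0,0,0,0,0],
    [78,0,0,0,0,0],
    [95,0,0,0,0,0],
    [110,0,0,0,0,0],
    [121,0,0,0,0,0],
    [128,0,0,0,0,0],
    [130,0,0,0,0,0]
  ]
}}

```text
clock: 42.95
tcp_pos: [0.6332, -0.2946, 0.0171]
orientation: [0.559, -0.432, 0.56, 0.432]
wrist_force: [0.4, -0.2, 1.1]
finger_gap: 0.0718
```

Emit:
{"op": "send_rows", "data": {
  "plan": [
    [0,0,0,0,0,0],
    [0,0,0,0,0,0],
    [0,0,0,0,0,0],
    [0,0,0,0,0,0],
    [0,0,0,0,0,0],
    [0,0,0,0,0,0],
    [0,0,0,0,0,0],
    [0,0,0,0,0,0],
    [0,0,0,0,0,0],
    [0,0,0,0,0,0]
  ],
  "claw": 42
}}

```text
clock: 44.2
tcp_pos: [0.6337, -0.2949, 0.0182]
orientation: [0.559, -0.432, 0.56, 0.432]
wrist_force: [-0.2, -0.7, 5.1]
finger_gap: 0.0468
```

Run:
```python
from h import *
p1,R1=tool();print(p1,get_state()["finger_gap"])
p2=p1+[0,0,.15];delta(p2,R1)
p3=np.array([.65,-.09,.165]);R3=down(178);delta(p3,R3,p2,R1)
p4=np.array([.6355,.1149,.15]);R4=down(188.5);delta(p4,R4,p3,R3)
```

```text
[ 0.63371935 -0.29488704  0.01820855] 0.04680648538972843
shift [-150.     0.    -0.2] turn [0. 0. 0.] | 150.0 0.0
shift [  2.9  36.2 202.3] turn [-12.68  -0.09  -0.02] | 206.0 12.7
shift [ 15.   21.6 204.3] turn [-10.5  -0.   -0. ] | 206.0 10.5
```

Emit:
{"op": "send_rows", "data": {
  "plan": [
    [-8,0,0,0,0,0],
    [-24,0,0,0,0,0],
    [-42,0,0,0,0,0],
    [-60,0,0,0,0,0],
    [-80,0,0,0,0,0],
    [-100,0,0,0,0,0],
    [-120,0,0,0,0,0],
    [-136,0,0,0,0,0],
    [-147,0,0,0,0,0],
    [-150,0,0,0,0,0]
  ]
}}

```text
clock: 45.45
tcp_pos: [0.6338, -0.2947, 0.1685]
orientation: [0.559, -0.432, 0.56, 0.432]
wrist_force: [-0.7, -0.5, -1.0]
finger_gap: 0.0472
```

Emit:
{"op": "send_rows", "data": {
  "plan": [
    [0,1,8,0,0,0],
    [0,4,24,-1,0,0],
    [1,8,45,-2.5,0,0],
    [1,12,70,-4,0,0],
    [1,17,95,-6,0,0],
    [2,22,122,-7.5,0,0],
    [2,27,148,-9,0,0],
    [2,31,172,-11,0,0],
    [3,34,192,-12,0,0],
    [3,36,202,-12.7,0,0]
  ]
}}

```text
clock: 46.7
tcp_pos: [0.6499, -0.0883, 0.1642]
orientation: [0.507, -0.492, 0.509, 0.492]
wrist_force: [-0.5, -0.0, -0.7]
finger_gap: 0.0472
```

Emit:
{"op": "send_rows", "data": {
  "plan": [
    [0,1,8,0,0,0],
    [1,3,24,-1,0,0],
    [2,5,45,-2,0,0],
    [4,8,70,-3.5,0,0],
    [6,11,95,-5,0,0],
    [8,14,122,-6.5,0,0],
    [10,16,148,-8,0,0],
    [12,19,172,-9,0,0],
    [14,21,194,-10,0,0],
    [15,21.6,204,-10.5,0,0]
  ]
}}

```text
clock: 47.95
tcp_pos: [0.6349, 0.1164, 0.149]
orientation: [0.46, -0.536, 0.462, 0.537]
wrist_force: [-0.0, -1.2, -0.5]
finger_gap: 0.0472
```

Run:
```python
from h import *
p1,R1=tool();print(p1,get_state()["finger_gap"])
p4=np.array([.6355,.1149,.0262]);R4=down(188.5);delta(p4,R4)
s=cam("scene");grid(s["frame"],230,110,130,130,6,"t2.png")
print((proj(s,[.6355,.1149,.006])-[230,110])*6)
```

```text
[0.63487904 0.11636567 0.14900827] 0.04723039544410863
shift [122.8  -0.6  -1.5] turn [ 0.15 -0.03 -0.11] | 123.0 0.2
[578.35196325 610.74131201]
```

View pics/t2.png

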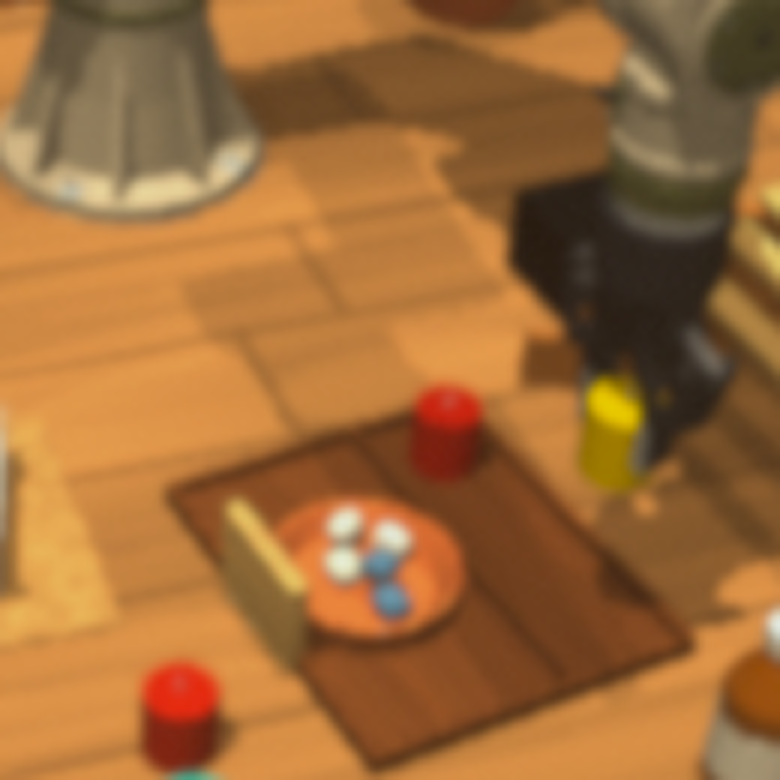

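Emit:
{"op": "send_rows", "data": {
  "plan": [
    [8,0,0,0,0,0],
    [24,0,-1,0,0,0],
    [42,0,-1,0,0,0],
    [60,0,-1,0,0,0],
    [76,0,-1.5,0,0,0],
    [91,0,-1.5,0,0,0],
    [104,0,-1.5,0,0,0],
    [114,0,-1.5,0,0,0],
    [121,0,-1.5,0,0,0],
    [123,0,-1.5,0,0,0]
  ]
}}

```text
clock: 49.25
tcp_pos: [0.6352, 0.1131, 0.0258]
orientation: [0.461, -0.535, 0.462, 0.536]
wrist_force: [0.1, 0.6, -0.7]
finger_gap: 0.0473
```

Emit:
{"op": "send_rows", "data": {
  "plan": [
    [0.5,0,0,0,0,0],
    [1,0,0,0,0,0],
    [1.5,0,0,0,0,0],
    [2,0,0,0,0,0],
    [2,0,0,0,0,0],
    [2,0,0,0,0,0],
    [2,0,0,0,0,0],
    [2,0,0,0,0,0],
    [2,0,0,0,0,0],
    [2,0,0,0,0,0]
  ]
}}

```text
clock: 50.5
tcp_pos: [0.6354, 0.1131, 0.0242]
orientation: [0.461, -0.536, 0.462, 0.536]
wrist_force: [-0.1, 0.2, -0.8]
finger_gap: 0.0471
```

Emit:
{"op": "send_rows", "data": {
  "plan": [
    [0.5,0,0,0,0,0],
    [1,0,0,0,0,0],
    [1,0,0,0,0,0],
    [1,0,0,0,0,0],
    [1,0,0,0,0,0],
    [1,0,0,0,0,0],
    [1,0,0,0,0,0],
    [1,0,0,0,0,0],
    [1,0,0,0,0,0],
    [1,0,0,0,0,0]
  ]
}}

```text
clock: 51.75
tcp_pos: [0.6354, 0.1131, 0.0241]
orientation: [0.461, -0.536, 0.462, 0.536]
wrist_force: [-2.6, 0.1, 5.4]
finger_gap: 0.0474
```

Emit:
{"op": "send_rows", "data": {
  "plan": [
    [0,0,0,0,0,0],
    [0,0,0,0,0,0],
    [0,0,0,0,0,0],
    [0,0,0,0,0,0],
    [-6,0,0,0,0,0],
    [-20,0,0,0,0,0],
    [-45,0,0,0,0,0],
    [-75,0,0,0,0,0],
    [-105,0,0,0,0,0],
    [-130,0,0,0,0,0]
  ],
  "claw": 62
}}

```text
clock: 53.0
tcp_pos: [0.6361, 0.1132, 0.1559]
orientation: [-0.461, 0.536, -0.461, -0.535]
wrist_force: [0.5, -0.2, -0.3]
finger_gap: 0.0619
```

Run:
```python
from h import *
p1,R1=tool();print(p1,get_state()["finger_gap"])
p2=np.array([.655,-.02,.16]);R2=down(178);delta(p2,R2)
s=cam("scene");grid(s["frame"],170,110,190,150,4.2,"u2.png")
for lo,hi in (((0,150,90),(8,255,255)),((22,120,100),(40,255,255))):
    for st,ce in blobs(s["frame"],lo,hi,60):
        q=ray(s,ce,.03)
        if .4<q[0]<.78 and -.6<q[1]<.2: print(st,ce,q.round(3))
```

```text
[0.63608115 0.11320487 0.15594736] 0.06186774549986986
shift [  -3.9    1.  -134.5] turn [10.52 -0.04  0.05] | 135.0 10.5
[298, 174, 12, 17, 155] [303.6, 181.9] [0.467 0.089 0.03 ]
[254, 221, 12, 17, 183] [259.4, 228.8] [ 0.666 -0.17   0.03 ]
[321, 198, 14, 18, 196] [327.4, 206.4] [0.631 0.118 0.03 ]
```

View pics/u2.png

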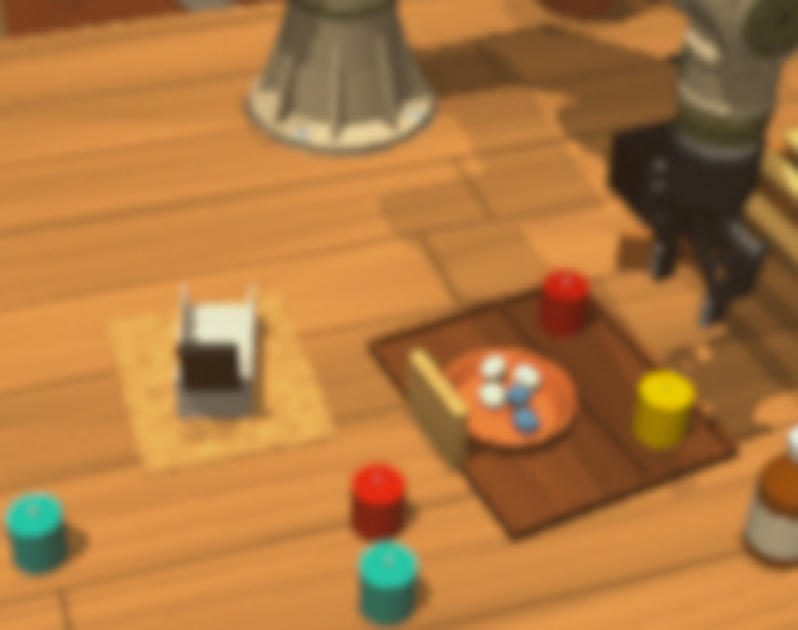

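Run:
```python
from h import *
p1,R1=tool()
p2=np.array([.655,-.03,.16]);R2=down(160);delta(p2,R2)
p3=np.array([.666,-.1705,.147]);R3=down(130);delta(p3,R3,p2,R2)
```

```text
shift [  -0.2    4.1 -144.3] turn [2.853e+01 1.000e-02 3.400e-01] | 144.0 28.5
shift [  13.   -58.4 -128.3] turn [30.  0.  0.] | 142.0 30.0
```

Emit:
{"op": "send_rows", "data": {
  "plan": [
    [0,0,-6,1,0,0],
    [0,0,-18,3,0,0],
    [0,1,-34,6,0,0],
    [0,1,-52,10,0,0],
    [0,2,-70,14,0,0],
    [0,2,-88,18,0,0],
    [0,3,-106,22,0,0],
    [0,3,-124,25,0,0],
    [0,4,-138,27,0,0],
    [0,4,-144,28.5,0,0]
  ],
  "claw": 70
}}

```text
clock: 54.3
tcp_pos: [0.6529, -0.0311, 0.153]
orientation: [0.579, -0.405, 0.58, 0.405]
wrist_force: [0.7, 0.5, 0.3]
finger_gap: 0.0697
```

Emit:
{"op": "send_rows", "data": {
  "plan": [
    [0,-3,-6,1,0,0],
    [1,-8,-17,3,0,0],
    [3,-14,-31,6,0,0],
    [4,-21,-47,10,0,0],
    [6,-29,-63,14,0,0],
    [8,-36,-79,18,0,0],
    [10,-43,-95,22,0,0],
    [11,-50,-110,26,0,0],
    [12,-56,-122,29,0,0],
    [13,-58,-128,30,0,0]
  ]
}}

```text
clock: 55.55
tcp_pos: [0.6636, -0.1711, 0.1401]
orientation: [0.664, -0.241, 0.665, 0.241]
wrist_force: [0.2, -0.5, -0.3]
finger_gap: 0.07
```

Run:
```python
from h import *
p1,R1=tool();print(p1,get_state()["finger_gap"],get_state()["joint_pos"].round(2))
delta([.6655,-.1705,.0175],down(130))
s=cam("scene");grid(s["frame"],210,130,110,130,5,"v2.png")
for lo,hi in (((0,150,90),(8,255,255)),((22,120,100),(40,255,255))):
    for st,ce in blobs(s["frame"],lo,hi,60):
        q=ray(s,ce,.03)
        if .4<q[0]<.78 and -.6<q[1]<.2: print(st,ce,q.round(3))
```

```text
[ 0.66362469 -0.17108695  0.14008152] 0.07003277069551007 [-0.37  0.57  0.21  1.22 -0.   -1.07]
shift [122.6  -0.8   2. ] turn [-0.11 -0.1  -0.03] | 123.0 0.1
[299, 174, 12, 17, 139] [304.2, 181.4] [0.465 0.093 0.03 ]
[254, 220, 12, 18, 183] [259.3, 228.9] [ 0.667 -0.171  0.03 ]
[321, 198, 14, 18, 198] [327.4, 206.2] [0.63  0.118 0.03 ]
```

View pics/v2.png

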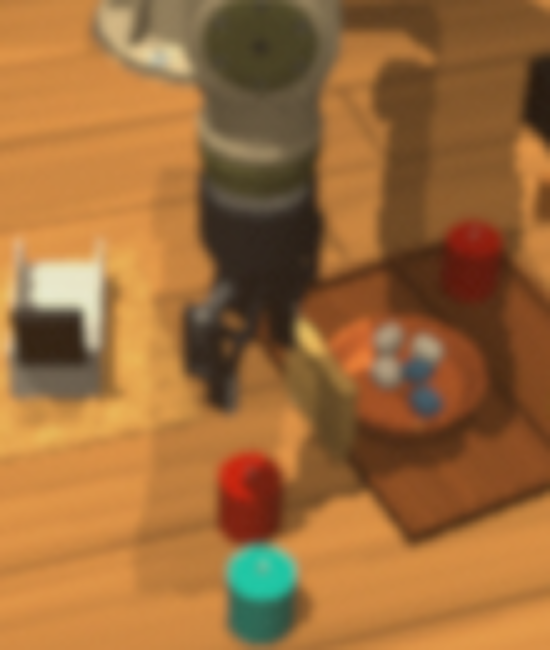

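Emit:
{"op": "send_rows", "data": {
  "plan": [
    [8,0,0,0,0,0],
    [24,0,0,0,0,0],
    [42,0,1,0,0,0],
    [60,-1,2,0,0,0],
    [76,-1,2,0,0,0],
    [91,-1,2,0,0,0],
    [104,-1,2,0,0,0],
    [114,-1,2,0,0,0],
    [120,-1,2,0,0,0],
    [122,-1,2,0,0,0]
  ]
}}

```text
clock: 56.85
tcp_pos: [0.6656, -0.1696, 0.0181]
orientation: [0.664, -0.242, 0.665, 0.242]
wrist_force: [-0.7, 0.0, 0.6]
finger_gap: 0.0702
```

Emit:
{"op": "send_rows", "data": {
  "plan": [
    [0,0,0,0,0,0],
    [0,0,0,0,0,0],
    [0,0,0,0,0,0],
    [0,0,0,0,0,0],
    [0,0,0,0,0,0],
    [0,0,0,0,0,0],
    [0,0,0,0,0,0],
    [0,0,0,0,0,0],
    [0,0,0,0,0,0],
    [0,0,0,0,0,0]
  ],
  "claw": 42
}}

```text
clock: 58.1
tcp_pos: [0.6661, -0.1697, 0.0189]
orientation: [0.664, -0.242, 0.665, 0.242]
wrist_force: [0.7, -0.7, 5.1]
finger_gap: 0.0473
```

Emit:
{"op": "send_rows", "data": {
  "plan": [
    [-8,0,0,0,0,0],
    [-24,0,0,0,0,0],
    [-42,0,0,0,0,0],
    [-60,0,0,0,0,0],
    [-80,0,0,0,0,0],
    [-100,0,0,0,0,0],
    [-120,0,0,0,0,0],
    [-136,0,0,0,0,0],
    [-147,0,0,0,0,0],
    [-150,0,0,0,0,0]
  ]
}}

```text
clock: 59.35
tcp_pos: [0.6662, -0.1696, 0.1693]
orientation: [0.664, -0.242, 0.665, 0.242]
wrist_force: [0.6, 0.8, -0.4]
finger_gap: 0.0472
```

Run:
```python
from h import *
p1,R1=tool();print(p1,get_state()["finger_gap"])
p3=np.array([.61,.0,.168]);R3=down(165);delta(p3,R3)
p4=np.array([.5514,.1015,.15]);R4=down(188.5);delta(p4,R4,p3,R3)
s=cam("scene");grid(s["frame"],210,130,110,130,5,"w2.png")
```

```text
[ 0.66622462 -0.16956226  0.16929238] 0.04720146349339046
shift [  1.1 166.   66. ] turn [-3.498e+01 -8.000e-02  2.000e-02] | 179.0 35.0
shift [18.  82.9 82.9] turn [-23.5  -0.   -0. ] | 119.0 23.5
```

View pics/w2.png

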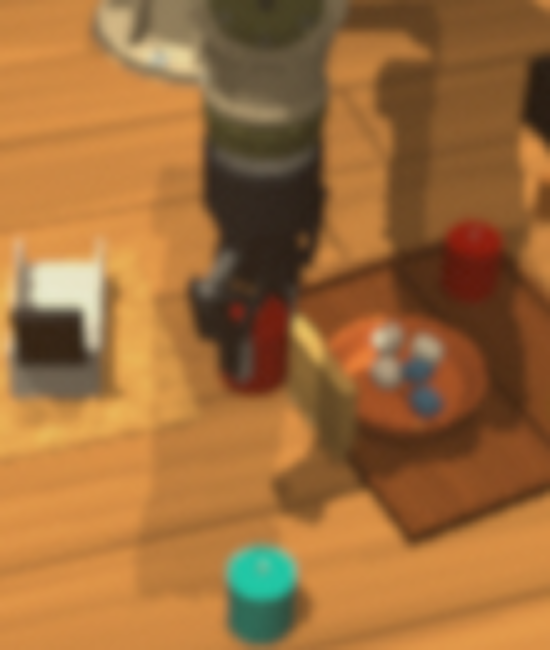

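Emit:
{"op": "send_rows", "data": {
  "plan": [
    [0,5,2,-1,0,0],
    [0,18,7,-4,0,0],
    [0,35,14,-7,0,0],
    [0,55,22,-11,0,0],
    [0,76,30,-16,0,0],
    [0,98,39,-20,0,0],
    [1,120,48,-25,0,0],
    [1,141,56,-29,0,0],
    [1,159,63,-33,0,0],
    [1,166,66,-35,0,0]
  ]
}}

```text
clock: 60.65
tcp_pos: [0.6086, 0.0022, 0.1674]
orientation: [0.559, -0.432, 0.561, 0.432]
wrist_force: [0.3, 0.2, -1.7]
finger_gap: 0.047
```

Emit:
{"op": "send_rows", "data": {
  "plan": [
    [0,3,3,-1,0,0],
    [1,9,9,-3,0,0],
    [3,18,18,-5,0,0],
    [5,28,28,-8,0,0],
    [7,38,38,-11,0,0],
    [10,49,49,-14,0,0],
    [13,60,60,-17,0,0],
    [15,71,71,-20,0,0],
    [17,79,79,-22.5,0,0],
    [18,83,83,-23.5,0,0]
  ]
}}

```text
clock: 61.9
tcp_pos: [0.5505, 0.1025, 0.1492]
orientation: [0.46, -0.536, 0.462, 0.537]
wrist_force: [-0.7, -0.0, -1.4]
finger_gap: 0.047
```

Run:
```python
from h import *
p1,R1=tool();print(p1,get_state()["finger_gap"])
delta([.5513,.1008,.0265],down(188.5))
s=cam("scene");grid(s["frame"],230,110,130,130,5,"x2.png")
```

```text
[0.55048083 0.10248987 0.14922441] 0.04695789255706296
shift [122.7  -0.8  -1.7] turn [ 0.14 -0.04 -0.1 ] | 123.0 0.2
```

View pics/x2.png

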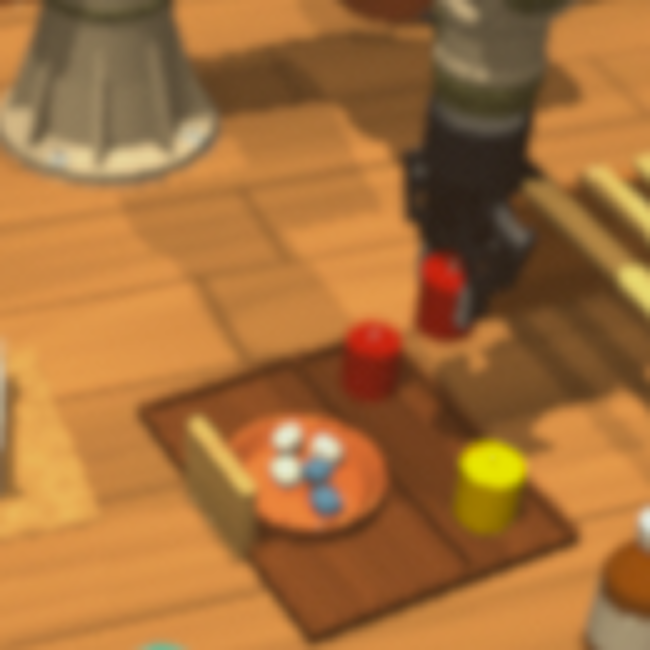

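Emit:
{"op": "send_rows", "data": {
  "plan": [
    [8,0,0,0,0,0],
    [24,-0.5,-1,0,0,0],
    [42,-1,-1,0,0,0],
    [60,-1,-1.5,0,0,0],
    [76,-1,-1.5,0,0,0],
    [91,-1,-1.5,0,0,0],
    [104,-1,-1.5,0,0,0],
    [114,-1,-1.5,0,0,0],
    [120,-1,-1.5,0,0,0],
    [123,-1,-1.5,0,0,0]
  ]
}}

```text
clock: 63.2
tcp_pos: [0.552, 0.1004, 0.0261]
orientation: [0.461, -0.536, 0.462, 0.536]
wrist_force: [0.9, -0.4, -0.7]
finger_gap: 0.0475
```

Emit:
{"op": "send_rows", "data": {
  "plan": [
    [0.5,0,0,0,0,0],
    [1,0,0,0,0,0],
    [1.5,0,0,0,0,0],
    [2,0,0,0,0,0],
    [2.5,0,0,0,0,0],
    [2.5,0,0,0,0,0],
    [2.5,0,0,0,0,0],
    [2.5,0,0,0,0,0],
    [2.5,0,0,0,0,0],
    [2.5,0,0,0,0,0]
  ]
}}

```text
clock: 64.45
tcp_pos: [0.5521, 0.1004, 0.0249]
orientation: [-0.461, 0.536, -0.462, -0.536]
wrist_force: [-2.1, -0.2, 7.1]
finger_gap: 0.0473
```

Emit:
{"op": "send_rows", "data": {
  "plan": [
    [0,0,0,0,0,0],
    [0,0,0,0,0,0],
    [0,0,0,0,0,0],
    [0,0,0,0,0,0],
    [-6,0,0,0,0,0],
    [-20,0,0,0,0,0],
    [-45,0,0,0,0,0],
    [-75,0,0,0,0,0],
    [-105,0,0,0,0,0],
    [-130,0,0,0,0,0]
  ],
  "claw": 58
}}

```text
clock: 65.7
tcp_pos: [0.5526, 0.1005, 0.1564]
orientation: [-0.461, 0.536, -0.462, -0.535]
wrist_force: [-0.1, -1.2, 0.6]
finger_gap: 0.0581
```

Run:
```python
from h import *
p1,R1=tool();print(p1,get_state()["joint_pos"].round(2))
# next: above the handle, jaws along tray x (98.5deg)
p2=np.array([.60,-.03,.2]);R2=down(140);delta(p2,R2)
p3=np.array([.58,-.09,.16]);R3=down(98.5);delta(p3,R3,p2,R2)
s=cam("scene");grid(s["frame"],230,130,130,120,6,"y2.png")
```

```text
[0.55259914 0.10047713 0.15638554] [ 0.04  0.32 -0.13  1.12 -0.   -1.68]
shift [ -43.5  -27.6 -136.1] turn [ 4.852e+01 -3.000e-02  5.000e-02] | 146.0 48.5
shift [ 40.  -23.2 -58.8] turn [41.5  0.   0. ] | 75.0 41.5
```

View pics/y2.png

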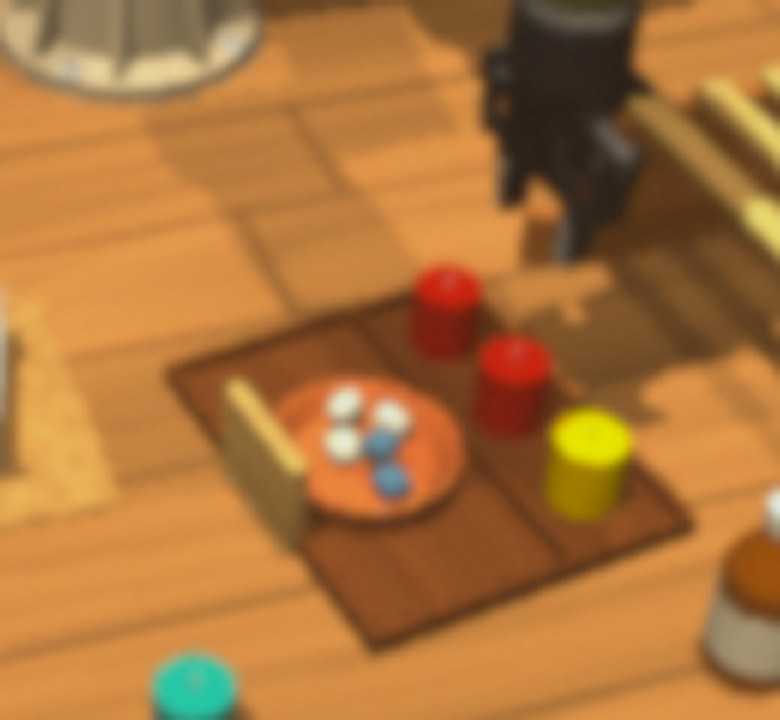

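Run:
```python
from h import *
p1,R1=tool()
p2=np.array([.54,-.08,.25]);R2=down(140);delta(p2,R2)
p3=np.array([.40,-.40,.25]);R3=down(110);delta(p3,R3,p2,R2)
```

```text
shift [ -90.2   40.5 -176.6] turn [48.53  0.06  0.32] | 202.0 48.5
shift [   0.   -98.4 -335.1] turn [30.  0.  0.] | 349.0 30.0
```

Emit:
{"op": "send_rows", "data": {
  "plan": [
    [-15,0,-4,1,0,0],
    [-30,3,-15,5,0,0],
    [-42,7,-35,10,0,0],
    [-52,12,-58,16,0,0],
    [-61,18,-82,22,0,0],
    [-69,24,-106,29,0,0],
    [-76,30,-130,36,0,0],
    [-83,35,-152,42,0,0],
    [-88,39,-170,47,0,0],
    [-90,40,-176,48.5,0,0]
  ]
}}

```text
clock: 67.0
tcp_pos: [0.5386, -0.0805, 0.2442]
orientation: [0.64, -0.298, 0.642, 0.298]
wrist_force: [0.8, -0.3, -0.0]
finger_gap: 0.0582
```

Emit:
{"op": "send_rows", "data": {
  "plan": [
    [0,-4,-12,1,0,0],
    [0,-11,-38,3,0,0],
    [0,-21,-72,6,0,0],
    [0,-33,-112,10,0,0],
    [0,-45,-154,14,0,0],
    [0,-57,-196,18,0,0],
    [0,-70,-238,22,0,0],
    [0,-82,-278,25,0,0],
    [0,-93,-314,28,0,0],
    [0,-98,-335,30,0,0]
  ]
}}

```text
clock: 68.25
tcp_pos: [0.3977, -0.4003, 0.244]
orientation: [0.696, -0.122, 0.697, 0.122]
wrist_force: [-0.6, 0.4, -0.4]
finger_gap: 0.0584
```

Run:
```python
from h import *
print(tool()[0],get_state()["joint_pos"].round(2))
r=cam("top");s=cam("scene");cv2.imwrite("pics/z2.png",s["frame"]);grid(r["frame"],60,110,200,160,4,"z1.png")
cv2.imwrite("pics/z1f.png",r["frame"])
```

```text
[ 0.39768088 -0.4002749   0.24397091] [-0.93  0.29  0.05  1.33 -0.   -1.28]
```

View pics/z1.png

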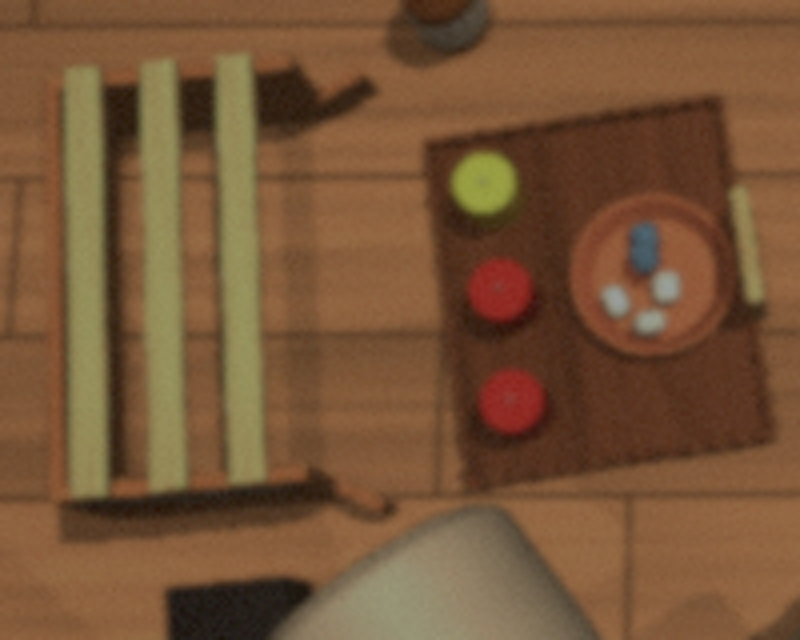

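View pics/z2.png

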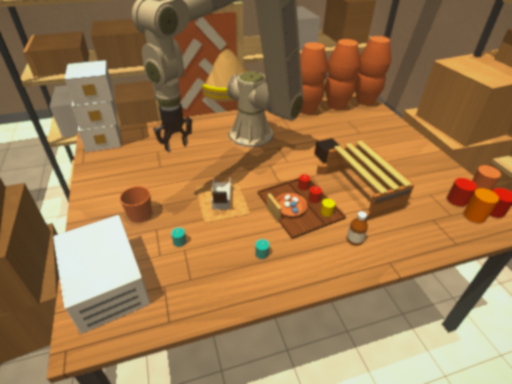

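View pics/z1f.png

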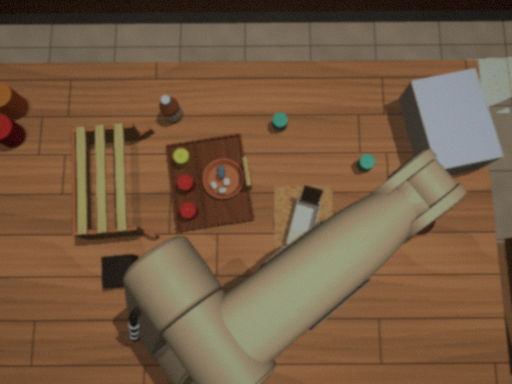

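Run:
```python
from h import *
r=cam("top");im=r["frame"]
P=lambda u,v:(60+(u+.5)/4-.5,110+(v+.5)/4-.5)
W=lambda u,v,z: ray(r,P(u,v),z)[:2]
c=np.array([W(*p,.016) for p in ((427,144),(721,97),(776,440),(468,491))])
print(c.round(4).tolist(),[np.linalg.norm(c[i]-c[(i+1)%4]).round(3) for i in range(4)])
ctr=c.mean(0);ux=c[0]+c[3]-c[1]-c[2];ux/=np.linalg.norm(ux);uy=c[3]+c[2]-c[0]-c[1]; print("tray",ctr.round(4),np.degrees(np.arctan2(ux[1],ux[0])),np.degrees(np.arctan2(uy[1],uy[0])))
h=[W(*p,.075) for p in ((730,187),(745,187),(763,300),(748,304))];print("handle",np.mean(h,0).round(4),"pred",(ctr-.12*ux).round(4))
print("dish",np.mean([W(*p,.028) for p in ((570,275),(735,275),(652,193),(652,356))],0).round(4),"pred",(ctr-.045*ux).round(4))
k={"far mouth top":(297,54,.125),"far back":(52,80,.125),"near back":(52,498,.125),"near mouth top":(313,468,.125),"gf end":(374,84,.045),"gn end":(393,505,.045)}
k={n:W(*v) for n,v in k.items()}
for n,v in k.items(): print(n,v.round(4))
for n,(u,v) in {"s1":((65,66),(70,497)),"s2":((140,60),(150,488)),"s3":((215,55),(230,482)),"s3r":((253,53),(268,480))}.items():
    a=W(*u,.135);b=W(*v,.135);d=b-a;print(n,a.round(3),b.round(3),"mid",((a+b)/2).round(4),"len",np.linalg.norm(d).round(3),"axis",(np.degrees(np.arctan2(d[1],d[0]))-90)%360)
```

```text
[[0.6805, 0.165], [0.7176, -0.066], [0.4441, -0.1087], [0.4066, 0.1248]] [np.float64(0.234), np.float64(0.277), np.float64(0.237), np.float64(0.277)]
tray [0.5622 0.0288] 99.12650088691761 -171.37979992371754
handle [ 0.583  -0.0882] pred [ 0.5812 -0.0897]
dish [ 0.5713 -0.0142] pred [ 0.5693 -0.0157]
far mouth top [0.7161 0.2396]
far back [0.6973 0.4179]
near back [0.3907 0.3958]
near mouth top [0.4107 0.2141]
gf end [0.7202 0.2016]
gn end [0.3931 0.1748]
s1 [0.704 0.405] [0.39  0.379] mid [0.5473 0.3922] len 0.315 axis 94.67130494590765
s2 [0.709 0.351] [0.396 0.324] mid [0.5524 0.3374] len 0.314 axis 94.869008012655
s3 [0.712 0.296] [0.4   0.269] mid [0.5561 0.2825] len 0.313 axis 95.06596811466909
s3r [0.713 0.269] [0.401 0.242] mid [0.5574 0.2556] len 0.313 axis 94.84321701282147
```

Run:
```python
from h import *
p2=np.array([.582,-.0885,.15]);R2=down(98.8);delta(p2,R2)
```

```text
shift [ 93.8 229.1 279.1] turn [11.18 -0.1  -0.05] | 373.0 11.2
```

Emit:
{"op": "send_rows", "data": {
  "plan": [
    [0,10,12,0.5,0,0],
    [0,30,37,1.5,0,0],
    [0,56,68,3,0,0],
    [2,84,102,4.5,0,0],
    [10,113,138,6,0,0],
    [25,142,173,7.5,0,0],
    [45,170,208,9,0,0],
    [65,196,240,10,0,0],
    [84,219,267,11,0,0],
    [93,229,279,11.2,0,0]
  ],
  "claw": 50
}}

```text
clock: 69.65
tcp_pos: [0.582, -0.0843, 0.15]
orientation: [0.704, -0.056, 0.706, 0.056]
wrist_force: [-0.0, 0.4, -0.2]
finger_gap: 0.0498
```

Run:
```python
from h import *
print(tool()[0],get_state()["joint_pos"].round(2))
R2=down(98.8);delta([.582,-.0885,.046],R2)
s=cam("scene");grid(s["frame"],230,130,130,120,5.5,"aa2.png")
p,R=tool();print([((proj(s,p+R.apply([0,y,0]))-[230,130])*5.5).round(0).tolist() for y in (-.025,0,.025)])
```

```text
[ 0.58199587 -0.08428294  0.14996531] [-0.28  0.38 -0.07  1.13 -0.   -0.44]
shift [104.   -4.2  -0.3] turn [ 0.3  -0.18 -0.04] | 104.0 0.3
[[218.0, 311.0], [251.0, 300.0], [284.0, 290.0]]
```

View pics/aa2.png

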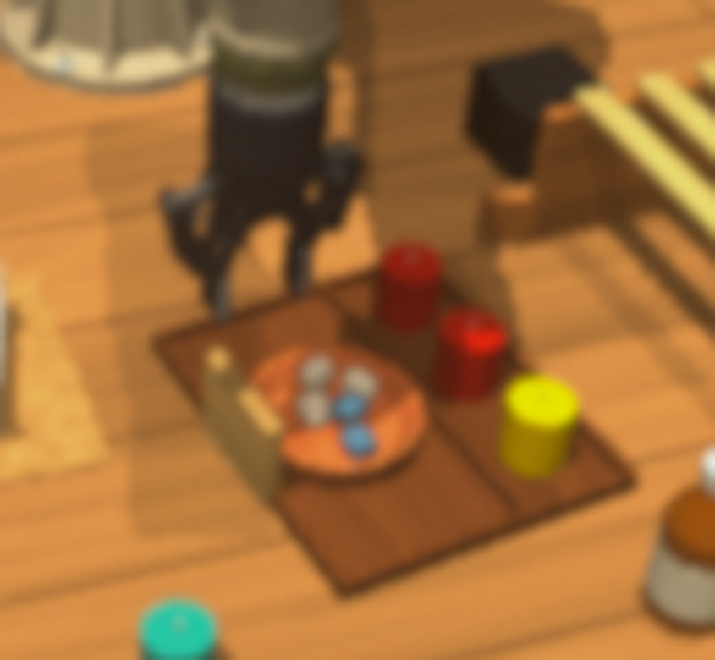

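Emit:
{"op": "send_rows", "data": {
  "plan": [
    [8,-1,0,0,0,0],
    [20,-2,0,0,0,0],
    [33,-3,0,0,0,0],
    [47,-4,0,0,0,0],
    [61,-4,0,0,0,0],
    [74,-4,0,0,0,0],
    [86,-4,0,0,0,0],
    [96,-4,0,0,0,0],
    [102,-4,0,0.3,0,0],
    [104,-4,0,0.3,0,0]
  ]
}}

```text
clock: 70.95
tcp_pos: [0.5826, -0.0925, 0.0465]
orientation: [0.704, -0.053, 0.706, 0.052]
wrist_force: [0.0, -0.2, 0.1]
finger_gap: 0.05
```

Emit:
{"op": "send_rows", "data": {
  "plan": [
    [0,0,0,0,0,0],
    [0,0,0,0,0,0],
    [0,0,0,0,0,0],
    [0,0,0,0,0,0],
    [0,0,0,0,0,0],
    [0,0,0,0,0,0],
    [0,0,0,0,0,0],
    [0,0,0,0,0,0],
    [0,0,0,0,0,0],
    [0,0,0,0,0,0]
  ],
  "claw": 5,
  "newtons": 70
}}

```text
clock: 72.2
tcp_pos: [0.5828, -0.0914, 0.0477]
orientation: [0.705, -0.053, 0.705, 0.053]
wrist_force: [-1.7, 5.5, 5.2]
finger_gap: 0.0129
```

Run:
```python
from h import *
p,R=tool();print(p,get_state()["finger_gap"],get_state()["wrist_force"],get_state()["ft_torque"])
m=np.array([.5597,.2287]);a=np.array([-.0854,.9963]);n=np.array([-.9963,-.0854])
print("s,t of tcp",(p[:2]-m)@a,(p[:2]-m)@n, "psi",np.degrees(np.arctan2(R.as_matrix()[1,1],R.as_matrix()[0,1])))
for s in (-.30,-.20,-.072): q=m+s*a; print(s); delta([*q,p[2]],down(94.9))
r=cam("top");s=cam("scene");grid(s["frame"],230,130,130,120,5.5,"bb2.png")
```

```text
[ 0.58279315 -0.09138698  0.04770696] 0.012897748106268023 [-1.74853221  5.45332444  5.16551547] [0.98759369 0.27360873 0.12470704]
s,t of tcp -0.32087481221486286 0.004327718904735409 psi 98.5869351428279
-0.3
shift [ 0.  20.6  5.7] turn [ 3.69 -0.04 -0.07] | 21.0 3.7
-0.2
shift [1.000e-01 1.204e+02 1.210e+01] turn [ 3.69 -0.04 -0.07] | 121.0 3.7
-0.072
shift [  0.3 248.1  20.3] turn [ 3.69 -0.04 -0.07] | 249.0 3.7
```

View pics/bb2.png

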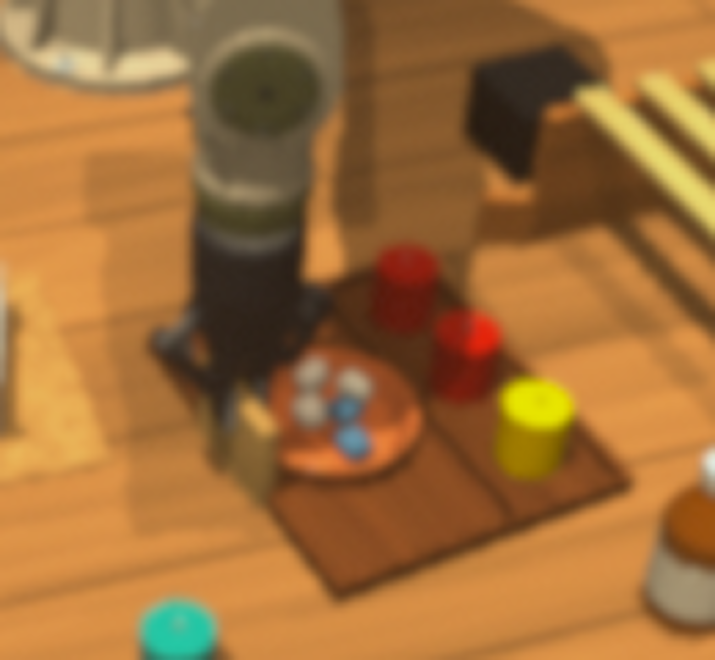

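Emit:
{"op": "send_rows", "data": {
  "plan": [
    [-0.5,2,1,0.3,0,0],
    [-0.5,7,2,0.8,0,0],
    [-0.5,13,3,1.3,0,0],
    [-0.5,20,4,1.8,0,0],
    [-0.5,27,5,2.3,0,0],
    [-0.5,34,6,2.8,0,0],
    [-0.5,41,7,3.2,0,0],
    [-0.5,49,7.5,3.6,0,0],
    [-0.5,56,8,3.7,0,0],
    [-0.5,60,8.2,3.7,0,0]
  ]
}}

```text
clock: 73.55
tcp_pos: [0.5828, -0.0332, 0.0477]
orientation: [0.706, -0.03, 0.707, 0.028]
wrist_force: [-0.1, -5.8, 1.1]
finger_gap: 0.0127
```

Run:
```python
from h import *
p,R=tool();print(p,get_state()["finger_gap"],get_state()["wrist_force"],get_state()["ft_torque"])
m=np.array([.5597,.2287]);a=np.array([-.0854,.9963]);n=np.array([-.9963,-.0854])
print("s,t of tcp",(p[:2]-m)@a,(p[:2]-m)@n, "psi",np.degrees(np.arctan2(R.as_matrix()[1,1],R.as_matrix()[0,1])))
for s in (-.20,-.072): q=m+s*a; print(s); delta([*q,p[2]],down(94.9))
r=cam("top");s=cam("scene");grid(s["frame"],250,130,150,120,5,"cc2.png");grid(r["frame"],60,110,200,160,4,"cc1.png")
```

```text
[ 0.58283553 -0.03324137  0.04773989] 0.01267923791076459 [-0.07450029 -5.76171768  1.0895294 ] [-0.71586313 -0.04974169 -0.05529135]
s,t of tcp -0.26294796005888826 -0.0006801386892446061 psi 94.74836307085164
-0.2
shift [-0.2 63.  -0.8] turn [-0.15 -0.01  0.19] | 63.0 0.2
-0.072
shift [ -0.6 191.   -1.2] turn [-0.15 -0.01  0.19] | 191.0 0.2
```

View pics/cc2.png

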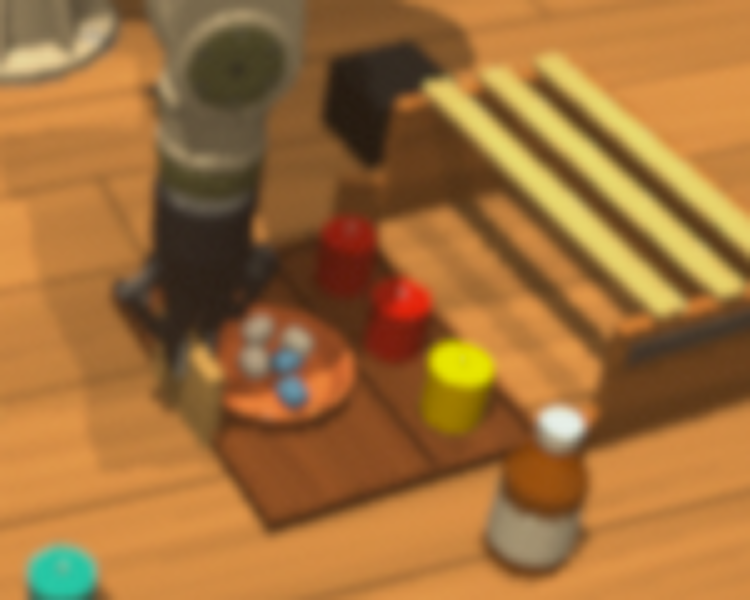

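View pics/cc1.png

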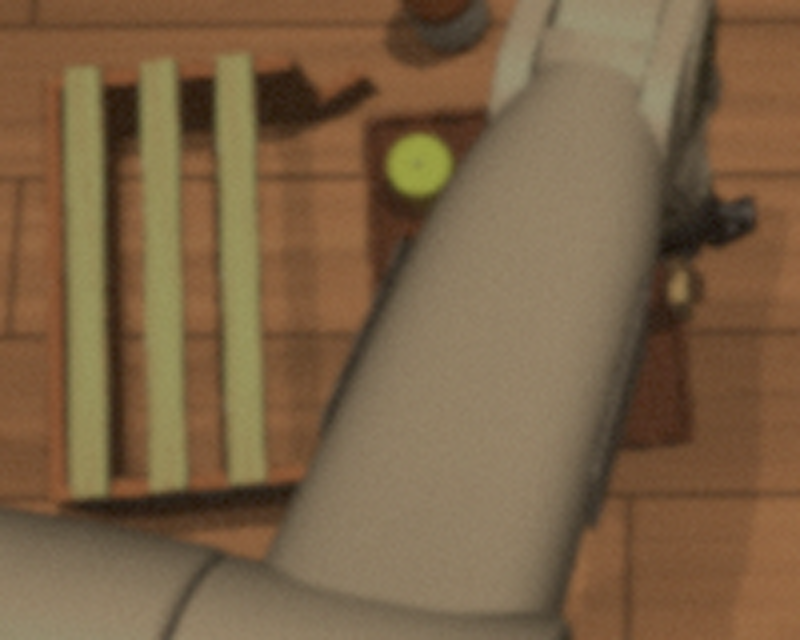

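Run:
```python
from h import *
r=cam("top")
W=lambda u,v,z: ray(r,(60+(u+.5)/4-.5,110+(v+.5)/4-.5),z)[:2]
A=W(365,121,.016);B=W(692,441,.016);d=A-B
print(A,B,np.linalg.norm(d),"yaw",np.degrees(np.arctan2(d[1],d[0])-np.arctan2(-.28,.24)),(A+B)/2)
m=np.array([.5597,.2287]);a=np.array([-.0854,.9963]);n=np.array([-.9963,-.0854])
c=(A+B)/2-m;print("s,t",c@a,c@n)
e=W(378,270,.016);print("front edge ang",np.degrees(np.arctan2(*(A-e)[::-1]))+90, [W(690-8,330,.016)])
```

```text
[0.69966672 0.21451073] [ 0.44371776 -0.04476166] 0.36432409651038966 yaw 94.76828668664714 [0.57169224 0.08487453]
s,t -0.1443174489772737 0.0003348250300228492
front edge ang 97.03343383687569 [array([ 0.53002004, -0.03652572])]
```

Emit:
{"op": "send_rows", "data": {
  "plan": [
    [0,3,0,0,0,0],
    [0,9,0,0,0,0],
    [0,17,0,0,0,0],
    [0,26,0,0,0,0],
    [0,35,0,0,0,0],
    [0,44,-0.3,0,0,0],
    [0,54,-0.5,0,0,0],
    [0,63,-0.8,0,0,0],
    [0,71,-0.8,0,0,0],
    [0,76,-0.8,0,0,0]
  ]
}}

```text
clock: 74.95
tcp_pos: [0.5753, 0.0428, 0.0477]
orientation: [0.706, -0.03, 0.707, 0.029]
wrist_force: [0.2, -5.8, 2.0]
finger_gap: 0.0128
```

Run:
```python
from h import *
p,R=tool();print(p,get_state()["finger_gap"],get_state()["wrist_force"],get_state()["ft_torque"])
m=np.array([.5597,.2287]);a=np.array([-.0854,.9963]);n=np.array([-.9963,-.0854])
print("s,t of tcp",(p[:2]-m)@a,(p[:2]-m)@n, "psi",np.degrees(np.arctan2(R.as_matrix()[1,1],R.as_matrix()[0,1])))
s=cam("scene");grid(s["frame"],250,130,150,120,5,"dd2.png");r=cam("top");grid(r["frame"],60,110,200,160,4,"dd1.png")
```

```text
[0.57527653 0.04284964 0.04772023] 0.01284938192489458 [ 0.18923374 -5.84401048  2.02705068] [-0.90218043 -0.06597469  0.06203226]
s,t of tcp -0.18649295342890918 0.00035272305645603005 psi 94.77732205788574
```

View pics/dd2.png

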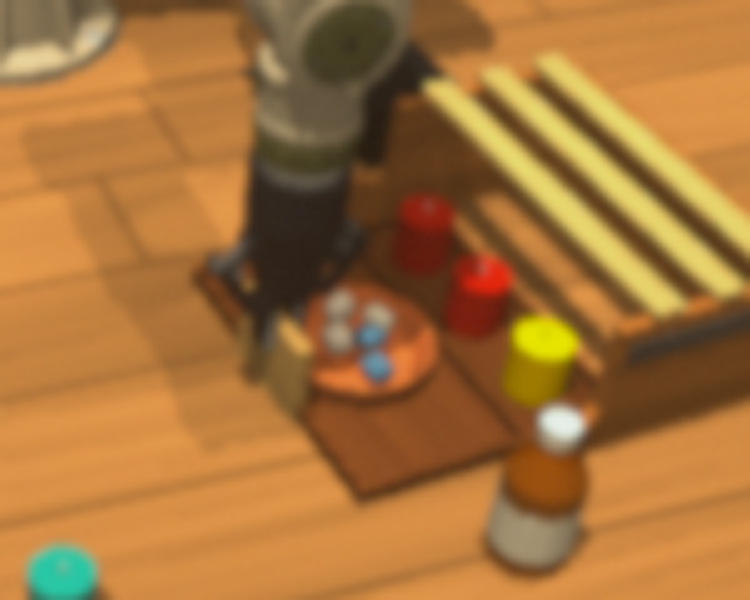

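View pics/dd1.png

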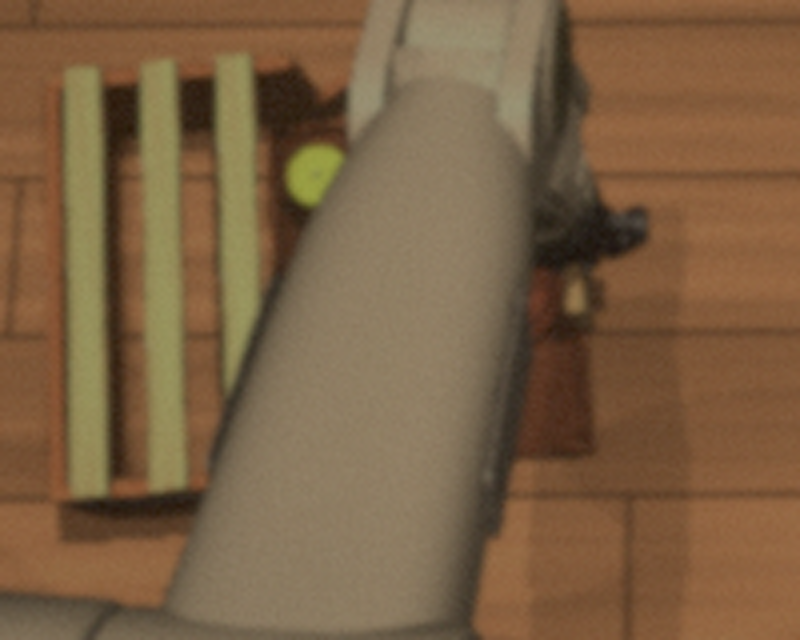

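Emit:
{"op": "send_rows", "data": {
  "plan": [
    [0,3,0,0,0,0],
    [0,9,0,0,0,0],
    [0,17,0,0,0,0],
    [0,26,0,0,0,0],
    [0,35,0,0,0,0],
    [0,44,0,0,0,0],
    [0,54,0,0,0,0],
    [0,63,0,0,0,0],
    [0,71,0,0,0,0],
    [0,76,0,0,0,0]
  ]
}}

```text
clock: 76.3
tcp_pos: [0.5688, 0.1185, 0.0477]
orientation: [0.706, -0.03, 0.707, 0.029]
wrist_force: [1.3, -7.1, 3.8]
finger_gap: 0.0129
```

Run:
```python
from h import *
p,R=tool();print(p,get_state()["finger_gap"],get_state()["wrist_force"],get_state()["ft_torque"])
m=np.array([.5597,.2287]);a=np.array([-.0854,.9963]);n=np.array([-.9963,-.0854])
print("s,t of tcp",(p[:2]-m)@a,(p[:2]-m)@n, "psi",np.degrees(np.arctan2(R.as_matrix()[1,1],R.as_matrix()[0,1])))
s=cam("scene");grid(s["frame"],250,130,150,120,5,"ee2.png")
```

```text
[0.56879659 0.11846392 0.04771932] 0.0129276190272092 [ 1.26214844 -7.09667302  3.76990049] [-1.04781977 -0.09060887 -0.00631992]
s,t of tcp -0.11060505093666949 0.0003512268100249738 psi 94.77388715441585
```

View pics/ee2.png

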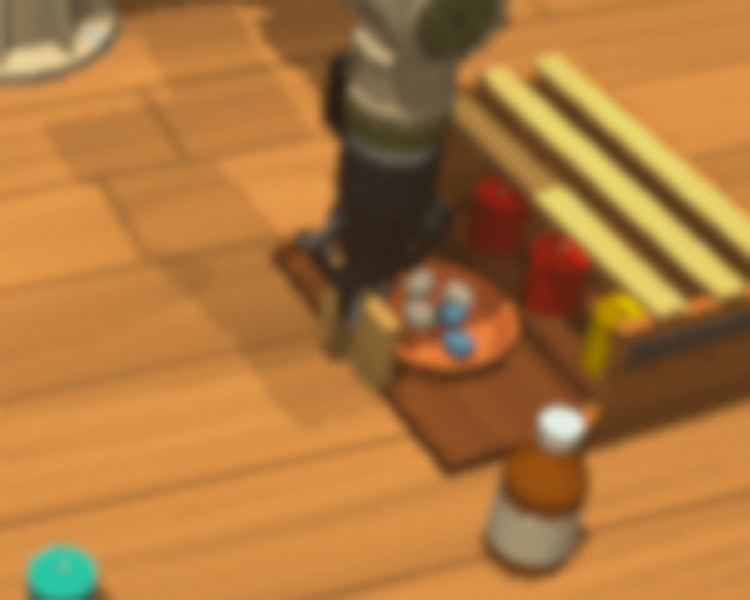

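Emit:
{"op": "send_rows", "data": {
  "plan": [
    [0,2,0,0,0,0],
    [0,6,0,0,0,0],
    [0,10,0,0,0,0],
    [0,15,0,0,0,0],
    [0,20,0,0,0,0],
    [0,25,0,0,0,0],
    [0,29,0,0,0,0],
    [0,32,0,0,0,0],
    [0,34,0,0,0,0],
    [0,35,0,0,0,0]
  ]
}}

```text
clock: 77.6
tcp_pos: [0.5659, 0.153, 0.0477]
orientation: [0.706, -0.03, 0.707, 0.028]
wrist_force: [1.4, -7.3, 4.5]
finger_gap: 0.0126
```

Emit:
{"op": "send_rows", "data": {
  "plan": [
    [0,1,0,0,0,0],
    [0,2,0,0,0,0],
    [0,3,0,0,0,0],
    [0,4,0,0,0,0],
    [0,4,0,0,0,0],
    [0,4,0,0,0,0],
    [0,4,0,0,0,0],
    [0,4,0,0,0,0],
    [0,4,0,0,0,0],
    [0,4,0,0,0,0]
  ]
}}

```text
clock: 78.85
tcp_pos: [0.5655, 0.157, 0.0477]
orientation: [0.706, -0.03, 0.707, 0.028]
wrist_force: [1.3, -6.7, 4.7]
finger_gap: 0.0129
```

Run:
```python
from h import *
p,R=tool();print(p,get_state()["finger_gap"],get_state()["wrist_force"],get_state()["ft_torque"])
m=np.array([.5597,.2287]);a=np.array([-.0854,.9963]);n=np.array([-.9963,-.0854])
print("s,t of tcp",(p[:2]-m)@a,(p[:2]-m)@n, "psi",np.degrees(np.arctan2(R.as_matrix()[1,1],R.as_matrix()[0,1])))
s=cam("scene");grid(s["frame"],250,130,150,120,5,"ff2.png")
```

```text
[0.56553159 0.15702063 0.04771784] 0.012917399370056452 [ 1.32751448 -6.67978061  4.69178762] [-1.04442979 -0.12227335 -0.0315057 ]
s,t of tcp -0.07191217661232167 0.0003114081434787315 psi 94.75910580079686
```

View pics/ff2.png

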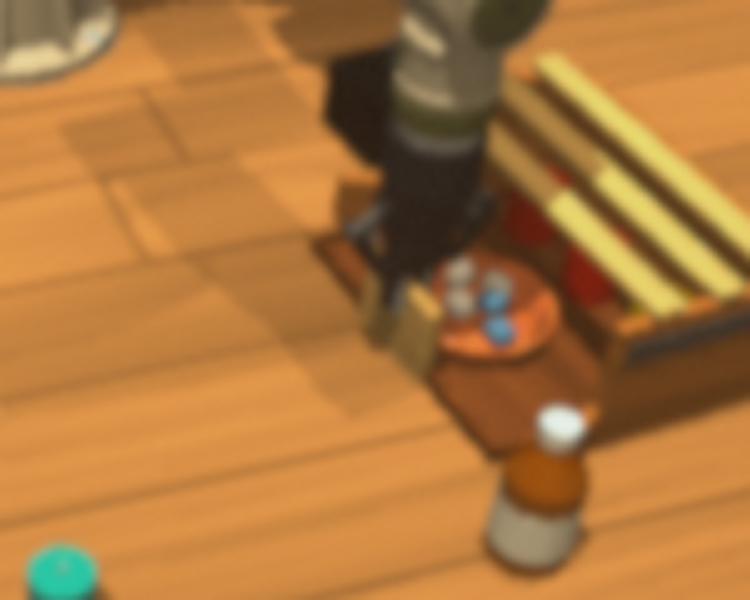

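Not yet at the stop (drag still ~7 N). Creep on, watching for the force rise.

Emit:
{"op": "send_rows", "data": {
  "plan": [
    [0,0.5,0,0,0,0],
    [0,1,0,0,0,0],
    [0,1.5,0,0,0,0],
    [0,2,0,0,0,0],
    [0,2.5,0,0,0,0],
    [0,3,0,0,0,0],
    [0,3,0,0,0,0],
    [0,3,0,0,0,0],
    [0,3,0,0,0,0],
    [0,3,0,0,0,0]
  ]
}}

```text
clock: 80.15
tcp_pos: [0.5653, 0.1599, 0.0477]
orientation: [0.706, -0.03, 0.707, 0.028]
wrist_force: [0.6, -7.0, 4.4]
finger_gap: 0.0126
```

Emit:
{"op": "send_rows", "data": {
  "plan": [
    [0,0.5,0,0,0,0],
    [0,1,0,0,0,0],
    [0,1.5,0,0,0,0],
    [0,2,0,0,0,0],
    [0,2.5,0,0,0,0],
    [0,3,0,0,0,0],
    [0,3,0,0,0,0],
    [0,3,0,0,0,0],
    [0,3,0,0,0,0],
    [0,3,0,0,0,0]
  ]
}}

```text
clock: 81.4
tcp_pos: [0.5651, 0.1623, 0.0477]
orientation: [0.706, -0.03, 0.707, 0.028]
wrist_force: [0.5, -9.0, 4.8]
finger_gap: 0.013
```

Emit:
{"op": "send_rows", "data": {
  "plan": [
    [0,0.5,0,0,0,0],
    [0,1,0,0,0,0],
    [0,1.5,0,0,0,0],
    [0,2,0,0,0,0],
    [0,2,0,0,0,0],
    [0,2,0,0,0,0],
    [0,2,0,0,0,0],
    [0,2,0,0,0,0],
    [0,2,0,0,0,0],
    [0,2,0,0,0,0]
  ]
}}

```text
clock: 82.65
tcp_pos: [0.565, 0.1624, 0.0477]
orientation: [0.706, -0.031, 0.707, 0.026]
wrist_force: [1.0, -16.4, 6.2]
finger_gap: 0.0126
```

Emit:
{"op": "send_rows", "data": {
  "plan": [
    [0,-1,0,0,0,0],
    [0,-1.5,0,0,0,0],
    [0,-1.5,0,0,0,0],
    [0,-1.5,0,0,0,0],
    [0,-1.5,0,0,0,0],
    [0,-1.5,0,0,0,0],
    [0,-1.5,0,0,0,0],
    [0,-1.5,0,0,0,0],
    [0,-1.5,0,0,0,0],
    [0,-1.5,0,0,0,0]
  ]
}}

```text
clock: 83.9
tcp_pos: [0.565, 0.1623, 0.0477]
orientation: [0.706, -0.031, 0.707, 0.027]
wrist_force: [-0.4, -11.0, 4.9]
finger_gap: 0.013
```

Emit:
{"op": "send_rows", "data": {
  "plan": [
    [0,0,0,0,0,0],
    [0,0,0,0,0,0],
    [0,0,0,0,0,0],
    [0,0,0,0,0,0],
    [-5,0,0,0,0,0],
    [-15,0,0,0,0,0],
    [-35,0,0,0,0,0],
    [-60,0,0,0,0,0],
    [-90,0,0,0,0,0],
    [-120,0,0,0,0,0]
  ],
  "claw": 38
}}

```text
clock: 85.15
tcp_pos: [0.5648, 0.1649, 0.169]
orientation: [0.706, -0.03, 0.707, 0.03]
wrist_force: [-0.6, 0.2, -0.7]
finger_gap: 0.0382
```

Run:
```python
from h import *
p,R=tool();print(p,get_state()["finger_gap"],get_state()["wrist_force"])
delta([.45,-.2,.26],down(110))
```

```text
[0.56475214 0.16485732 0.16903031] 0.03819171674736489 [-0.64568312  0.23046998 -0.74298782]
shift [ -90.7 -354.  -145.1] turn [-15.17  -0.05   0.03] | 393.0 15.2
```

Emit:
{"op": "send_rows", "data": {
  "plan": [
    [-20,-8,-3,0,0,0],
    [-40,-28,-11,-1,0,0],
    [-55,-60,-24,-2,0,0],
    [-65,-100,-40,-4,0,0],
    [-73,-144,-58,-6,0,0],
    [-80,-188,-77,-8,0,0],
    [-85,-234,-96,-10,0,0],
    [-88,-280,-115,-12,0,0],
    [-90,-322,-132,-14,0,0],
    [-91,-354,-145,-15,0,0]
  ]
}}

```text
clock: 86.4
tcp_pos: [0.4495, -0.2018, 0.2599]
orientation: [0.696, -0.122, 0.697, 0.121]
wrist_force: [0.7, -0.3, -0.7]
finger_gap: 0.038
```

Run:
```python
from h import *
print(tool()[0])
s=cam("scene");r=cam("top");grid(s["frame"],150,120,270,140,2.9,"gg2.png");grid(r["frame"],60,110,200,160,4,"gg1.png")
```

```text
[ 0.44949711 -0.20180627  0.25987139]
```

View pics/gg2.png

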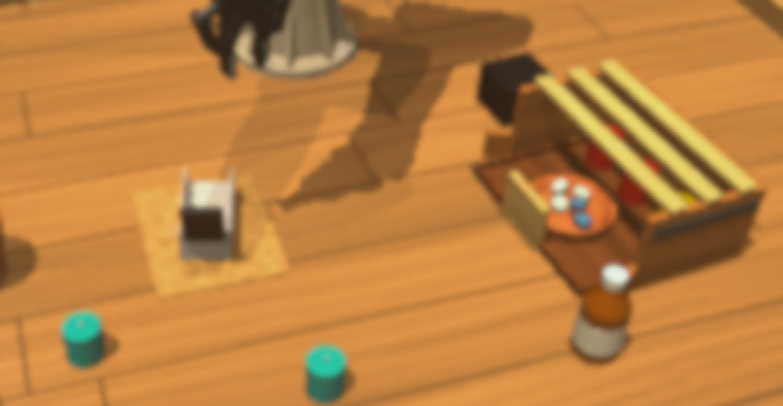

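View pics/gg1.png

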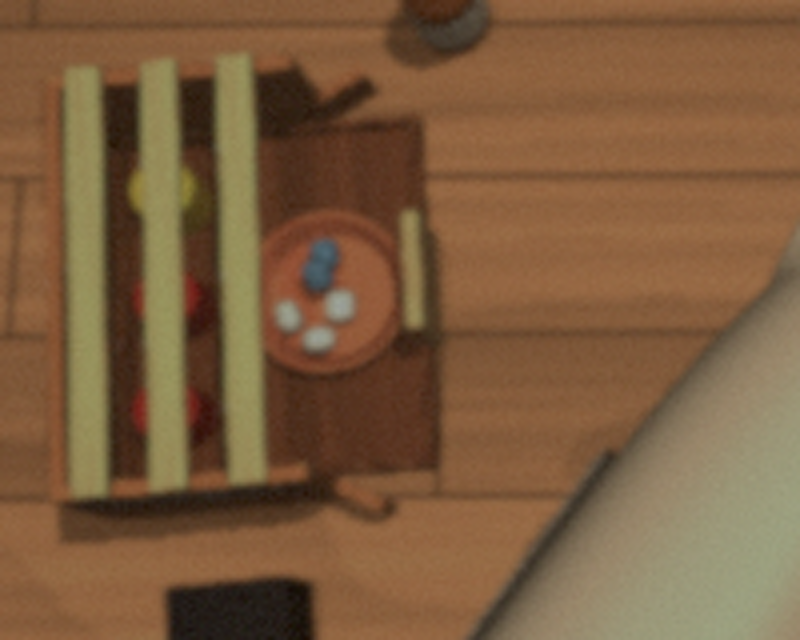

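Run:
```python
from h import *
r=cam("top")
W=lambda u,v,z: ray(r,(60+(u+.5)/4-.5,110+(v+.5)/4-.5),z)[:2]
A=W(422,118,.016);B=W(440,470,.016);m=np.array([.5597,.2287]);a=np.array([-.0854,.9963]);n=np.array([-.9963,-.0854])
print(A,B,np.linalg.norm(A-B));c=(A+B)/2;print("tail s,t",(c-m)@a,(c-m)@n,"yaw",np.degrees(np.arctan2(*(A-B)[::-1]))+90)
h=np.mean([W(*p,.075) for p in ((401,210),(418,210),(424,326),(407,329))],0);print("handle s,t",(h-m)@a,(h-m)@n)
d=np.mean([W(*p,.028) for p in ((261,292),(402,292),(330,210),(330,375))],0);print("dish",(d-m)@a)
bk=(W(52,80,.125)+W(52,498,.125))/2;print("rack back outer s",(bk-m)@a)
```

```text
[0.70183478 0.16965732] [0.42269764 0.14651345] 0.2800949524089384
tail s,t -0.07057249328228306 0.0034737743209366317 yaw 94.73967758139992
handle s,t -0.06888131716693749 -0.00047650394285575753
dish 0.0037429707787731475
rack back outer s 0.17885221779761967
```

Run:
```python
from h import *
s=cam("scene");grid(s["frame"],190,165,60,55,10,"last.png")
print(job.hand_in(),get_state()["clock"])
```

```text
the job is handed in; nothing more can be done
the job is handed in; nothing more can be done
```

I poured all five pebbles from just above the dish, with the lip about 35 mm over its floor, and set the empty scoop back on its mat. I then stood the three candles that were present (two red, one yellow) in the bay and slid the tray by its handle into the rack. I handed the job in at about 87 s of the 210 s.

**Tray:** the handle and tail measure about 70 mm outside the mouth, which is the fully-home position. The tray sits about 0.2° off square. It stopped moving while the push force rose from 7 to 16 N.

**Pebbles:** all five are visible in the dish in both cameras.

**Candles:** they were clearly upright in the bay before the push. Inside the rack they are partly hidden by the slats, but what shows looks upright and in line.

**Scoop:** it looks level on the mat, about on its centre. I placed it there by dead reckoning from the first measurement and only checked it by eye.

**Bystanders:** I came near none of them. The bottle and the black box look unmoved in the last pictures, but I did not measure them, and the pot was barely in view. The two turquoise look-alikes were left alone.

**Disagreements:** while pushing, the gripper stopped about 3.5 mm further in than my rack measurement predicted. The rack's centre line also varied by up to 6 mm between features. Neither hindered the slide.

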